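Fetch the instrument case from behind the containers

ROBOT

A 6-joint arm with a two-finger parallel gripper is mounted at the origin on the work surface. World frame = base frame: x ahead of the robot, y to its left, z up, the work surface at z = 0. Lengths are in m, angles in rad, forces in N, time in s.
With the tool pointing down it reaches from about 0.3 to 1 m from the base axis. Payload 5.1 kg.
Tool frame: the origin (TCP) lies at the very end of the fingers, on their centre line; the grasp point (between the pads) lies 19 mm behind it; z points along the fingers, y is the direction in which the jaws open and shut (so a half turn about z gives the same grasp; the last joint's range is limited). The gripper opens to 95 mm and grips with 3 to 60 N. Pads are 20 mm wide; open, the fingers measure 119 mm over their backs; the gripper's body (75 mm by 180 mm) begins 59 mm behind the grasp point.
Start: joints at [1.105, 0.124, 1.65, -0, 1.367, -0.083], TCP at [0.243, 0.603, 0.215] pointing down, gripper open.
Joint ranges: [-2.61, 2.61], [-1.02, 2.33], [0.03, 2.71], [-1.35, 4.49], [0.32, 2.68], [-2.91, 2.91]. Speed limits (rad/s): [2.57, 2.57, 3.14, 3.14, 3.14, 3.14].

INTERFACE

Orientations are given as a unit quaternion [x, y, z, w].
In Python, from bench import arm gives the robot as it stands.
- The arm moves only by the tool apply_moves, never from a script. Its argument "plan" is a list of rows, each a list of 3 entries, a list of its own where there are three numbers: the shift along the tool's x, y, z in cm, then the turn, a rotation vector about the tool's x, y, z in rad, then the gripper command: -1 is fully open, 1 is shut, values between are in proportion. A call has 1 to 8 rows; each row shifts and turns the commanded pose from where the row before left it, along the tool's axes as they then stand; what a row does not reach is not made up. A row lasts 1/10 s, in which the tool goes at most 50 mm and 8.59 degrees, less where a joint would pass 70% of its speed; a pose out of reach is approached as far as the arm can. A call with a gripper value outside its range is refused whole. The fingers move at their own pace and stop on an object; "force" is the grip in N (left out, the last holds). Time passes only in rows, so rows that do not move let the fingers close. It gives the time, the measured TCP pose, the force and the opening at its end, in the units of the state.
- arm.get_obs(): the state, without advancing time (a new reading comes with each control period).
- arm.grab_frame(name): name is "scene" or "top" or "wrist"; returns a dict with "pixels" (400x640x3 uint8, red, green, blue), "depth" (400x640 float32, m along the optical axis (not along the pixel's ray), 0 where there is no reading), "camera_matrix" (3x3 intrinsics, pixels), "view" (4x4, takes a point from world to camera coordinates); the wrist camera has in their place "hand_eye" (4x4, takes a point from camera to tool coordinates, whose origin is the TCP and whose axes are the flange's). Camera axes: x right, y up, looking along -z (the intrinsics and any distortion apply to the point x, -y, -z); pixel columns grow to the right and rows downward; lengths in m; the calibration is good to about 2 mm. A picture is of the moment at which its call begins: read the wrist's pose just before it.
- arm.close_job(): hands the job in, once; it reports no verdict.
Trained networks look in a picture, given as the dict that the camera call returned (one of the last four; its "shot" number tells which), for a name from the list of things; names that differ only in an ending like _2 or _b are one class to them, and where a whole thing is asked for, a point or a joint stands for the part that bears it (a point fixed in the world has none). Each returns a list of dicts, best first, with "conf" (0 to 1); they miss things now and then, are a little off and sometimes report something else, mostly with a low value. They report only what shows in the picture. A call takes as long as a camera call.
- arm.cut_out(target, picture): "pixels" (400x640 bool, what is visible of it) and "bbox" ([centre column, centre row, width, height] in pixels, round what is visible of it).
The state is a dict: "time_s": time; "joints": joint angles; "joint_velocities": joint speeds; "joint_efforts": joint torques, N m; "ee_pos": TCP position; "tcp_rot": TCP orientation; "force": force on the tool from outside, world axes, zero at the start; "ft_torque": the same for the moment, N m; "grip_width": opening from 0.0 (shut) to 1.0 (fully open).
Only numpy, scipy, OpenCV 4.12 (cv2) and the standard library are available. Lean on these libraries where they do the work, as an engineer would, in place of code of your own. Each camera call takes 0.05 s, during which the arm holds its last target. There are 200 camera calls.

TASK

The steel instrument case lies in the white stock bay behind a row of three containers (bottle, square flask, canister). Before touching the case, stand all three containers upright on the black rubber mat; then lay the case flat in the steel tray while they wait there, and finally put each container back, upright, on the very spot where it stood at the start. Do not tip anything over, and leave the little jar and the packet in the bay where they are.

Things in the scene. Friction and masses are not known exactly. Their poses are not given: they have to be found in the camera images.
- bay: white painted sheet-metal stock bay, fixed to the table: a base board 160 (x) by 280 (y) by 10 mm high, side cheeks 20 mm and back wall 40 mm high over the table (both 4 mm thick), front open. Origin: centre of the underside, on the table. Its x axis points to the back wall, y along the row of containers, z up; things in it stand on the board, 10 mm above the origin. Its place and heading differ at each start (heading within 0.25 rad of the robot's axes)
- mat: flat black rubber mat, 270 (x) by 120 (y) by 4 mm, fixed, on the left or right of the bay. Origin: centre of the underside, on the table; x is the long direction
- tray: shallow open steel tray, 220 (x) by 140 (y) mm outside, 15 mm high, walls and floor 3 mm, fixed, on the other side of the bay from the mat. Origin: centre of the underside, on the table; x is the long direction
- bottle: round amber bottle with a white cap, loose, about 0.13 kg: body 42 mm in diameter up to 66 mm, then a shoulder and a neck; cap 27 mm in diameter, top at 105 mm. Origin: centre of the underside; z up. One of the three in the front row
- flask: square white plastic flask, loose, about 0.12 kg: body 42 by 42 mm, 70 mm high, with a round grey cap 36 mm in diameter, top at 92 mm. Origin: centre of the underside; its x and y are square to its faces, at the start within 0.1 rad of the bay's. One of the three in the front row
- canister: round stainless steel canister, loose, about 0.16 kg: 44 mm in diameter (lid rim 45 mm at 70 to 74 mm), low cone lid with a small black ball knob, top at 93 mm. Origin: centre of the underside; z up. One of the three in the front row; the three stand about 80 mm apart in random order, centred about 48 mm in front of the bay's origin
- case: flat closed stainless steel instrument case, loose, about 0.28 kg: 44 (x) by 150 (y) by 36 mm high, the lid does not open. Origin: centre of the underside; y is its long direction. It lies along the bay behind the containers, its front face only 6 to 16 mm behind them and about 45 mm of free board behind it
- jar: bystander: tiny amber jar with white lid, 32 mm in diameter, 46 mm high, standing in the bay beside one end of the case (the packet is at the other end). Origin: centre of the underside
- packet: bystander: small cardboard packet 44 (x) by 26 (y) by 34 mm high, in the bay beside the other end of the case. Origin: centre of the underside

How it is judged:
By the outcome, as a careful person would: the job done as asked, in the order asked, and still so for the second after the job is handed in, with the robot touching nothing.
It also fails if it takes over 134 s, if anything falls off the work surface, if the arm or the gripper's body presses on something with over 40 N, if the wrist force passes 120 N, or if a joint passes its speed limit or range.

## Working session

There is one attempt and no reset: what is moved stays moved. The work goes in short steps, Python scripts to look and compute and a tool call to move; the robot and the scene stay as the last step left them, time stands still between calls to the robot, and variables do not carry over. Pictures are saved under pics/ and viewed, about 12 in all and at most 16, crops included, and the job is handed in when it is done.

Besides the shell and the picture viewer there is one more tool, called after "Request:" as name([rows], argument=value, ...), one row to a line, values as JSON. apply_moves: Moves the arm, as the interface text tells. Its arguments: {"type":"object","properties":{"plan":{"type":"array"},"force":{"type":"number"}},"required":["plan"]}

```bash
mkdir -p pics; ls
cat > h.py <<'E'
import numpy as np, cv2
from bench import arm
from scipy.spatial.transform import Rotation as R
def cloud(f, mask=None, obs=None):
    """world points (N,3) of masked pixels"""
    d=f["depth"]; K=np.array(f["camera_matrix"])
    m=d>0
    if mask is not None: m&=mask
    v,u=np.nonzero(m); z=d[v,u]
    p=np.c_[(u-K[0,2])/K[0,0]*z, -(v-K[1,2])/K[1,1]*z, -z]
    if "view" in f: T=np.linalg.inv(np.array(f["view"]))
    else:
        W=np.eye(4); W[:3,:3]=R.from_quat(obs["tcp_rot"]).as_matrix(); W[:3,3]=obs["ee_pos"]
        T=W@np.array(f["hand_eye"])
    return p@T[:3,:3].T+T[:3,3], (v,u)
def save(f,n): cv2.imwrite("pics/"+n, cv2.cvtColor(f["pixels"],cv2.COLOR_RGB2BGR))
E
python3 - <<'E'
from h import *
o=arm.get_obs(); print(o)
for c in ("top","scene"):
    f=arm.grab_frame(c); save(f,c+"0.png"); print([k for k in f],f["camera_matrix"])
    for n in "bay mat tray bottle flask canister case jar packet".split():
        r=arm.cut_out(n,f)
        for q in r[:2]:
            p,_=cloud(f,q["pixels"])
            if len(p)>5:
                top=p[p[:,2]>np.percentile(p[:,2],90)-.006]
                rc=cv2.minAreaRect((p[:,:2]*1000).astype(np.float32))
                rt=cv2.minAreaRect((top[:,:2]*1000).astype(np.float32))
                print(c,n,round(q["conf"],2),np.round(q["bbox"]),len(p),"z",np.round(np.percentile(p[:,2],[2,50,98]),3),"rect",np.round(rc[0]),np.round(rc[1]),round(rc[2],1),"top",np.round(rt[0],1),np.round(rt[1]),round(rt[2],1))
E
```

```text
pics
{'time_s': 0.0, 'joints': array([ 1.10538320e+00,  1.24471098e-01,  1.65163551e+00, -4.39136034e-06,
        1.36747682e+00, -8.25763448e-02]), 'joint_velocities': array([ 6.98951318e-04,  8.42565363e-04, -8.61071373e-05, -1.47719601e-03,
       -1.16308108e-03, -1.11862503e-03]), 'joint_efforts': array([-4.06183399e-04, -4.17609394e+01, -3.59927344e+01,  7.74624827e-02,
        4.93665179e-02, -1.75979831e-04]), 'ee_pos': array([0.24254391, 0.60238318, 0.2134318 ]), 'tcp_rot': array([ 1.90251040e-01,  9.81734970e-01, -9.58838632e-04, -2.67261351e-04]), 'force': array([ 0.12610688, -0.22848584, -0.33073424]), 'ft_torque': array([-0.0032762 ,  0.01397516, -0.04349363]), 'grip_width': 0.9981577618626937}
['pixels', 'depth', 'camera_matrix', 'view', 'shot'] [[431.48530377   0.         317.28694382]
 [  0.         431.48530377 198.68657311]
 [  0.           0.           1.        ]]
top bay 0.95 [326. 203. 122.  79.] 5171 z [0.006 0.01  0.039] rect [570. -27.] [161. 282.] 5.2 top [570.4 -28. ] [160. 280.] 5.4
top mat 0.59 [163. 243.  57. 116.] 5924 z [-0.     0.003  0.007] rect [481
[... 2182 characters left out ...]
. 45.] 88.6 top [517.5  46.7] [33. 34.] 74.3
scene canister 0.97 [304. 183.  24.  34.] 522 z [0.028 0.071 0.099] rect [525. -33.] [39. 43.] 16.1 top [522.9 -32.9] [38. 42.] 41.0
scene case 0.91 [309. 210.  70.  24.] 1599 z [0.012 0.044 0.048] rect [573. -24.] [ 65. 150.] 7.5 top [579.6 -23.2] [ 49. 149.] 6.5
scene jar 0.63 [258. 218.  19.  24.] 286 z [0.014 0.042 0.057] rect [ 616. -130.] [29. 30.] 53.5 top [ 615.3 -129.5] [26. 29.] 60.5
scene jar 0.2 [308. 210.  72.  24.] 1625 z [0.011 0.043 0.048] rect [574. -20.] [ 62. 157.] 7.5 top [579.5 -22.7] [ 49. 150.] 6.5
scene packet 0.6 [357. 211.  13.  24.] 296 z [0.013 0.041 0.045] rect [586.  81.] [48. 26.] 1.1 top [585.5  81. ] [26. 48.] 89.7
```

```bash
cat >> h.py <<'E'
def yaw(o):
    y=R.from_quat(o["tcp_rot"]).as_matrix()[:,1]; return np.degrees(np.arctan2(y[1],y[0]))
def go(x,y,z,yw,o=None):
    """total shift (cm, tool axes now; and after the turn) and turn to reach a pose with jaw axis at yw deg"""
    o=o or arm.get_obs(); a=yaw(o); d=np.array([x,y,z])-o["ee_pos"]
    def sh(t):
        t=np.radians(t); return np.round(100*np.array([d@[-np.sin(t),np.cos(t),0], d@[np.cos(t),np.sin(t),0], -d[2]]),2)
    # tool x is at yaw+90 deg, z down
    print("now",np.round(o["ee_pos"],4),"yaw",round(a,2),"t",round(o["time_s"],1),"grip",round(o["grip_width"],3),"| shift now-axes",sh(a),"after-turn axes",sh(yw),"turn",round(np.radians((a-yw+180)%360-180),3))
E
python3 - <<'E'
from h import *
o=arm.get_obs(); f=arm.grab_frame("wrist"); print(np.round(f["hand_eye"],3)); print(f["camera_matrix"][0])
go(.52,-.03,.33,95.3)
E
```

```text
[[-0.001  0.97   0.242  0.068]
 [ 1.     0.001  0.    -0.   ]
 [-0.     0.242 -0.97  -0.169]
 [ 0.     0.     0.     1.   ]]
[295.52423436   0.         324.08189658]
now [0.2428 0.6029 0.2147] yaw 68.07 t 1.1 grip 0.996 | shift now-axes [-49.35 -48.36 -11.53] after-turn axes [-21.75 -65.58 -11.53] turn -0.475
```

View pics/top0.png

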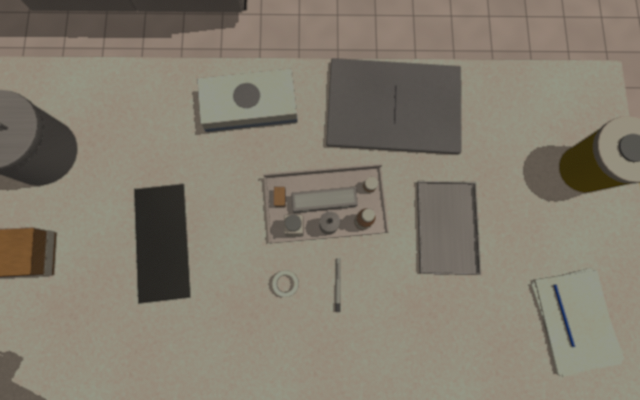

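Request:
apply_moves([
  [[0,0,-3],[0,0,-0.12],-1],
  [[0,0,-3],[0,0,-0.12],-1],
  [[0,0,-3],[0,0,-0.12],-1],
  [[0,0,-2.5],[0,0,-0.115],-1],
  [[-1.35,-4.1,0],[0,0,0],-1],
  [[-1.35,-4.1,0],[0,0,0],-1],
  [[-1.35,-4.1,0],[0,0,0],-1],
  [[-1.35,-4.1,0],[0,0,0],-1],
])

```text
time_s: 1.85
ee_pos: [0.312, 0.4432, 0.3298]
tcp_rot: [-0.046, 0.999, 0.0, 0.0]
force: [1.2, -0.3, -0.5]
grip_width: 1.003
```

Request:
apply_moves([
  [[-1.35,-4.1,0],[0,0,0],-1],
  [[-1.35,-4.1,0],[0,0,0],-1],
  [[-1.35,-4.1,0],[0,0,0],-1],
  [[-1.35,-4.1,0],[0,0,0],-1],
  [[-1.35,-4.1,0],[0,0,0],-1],
  [[-1.35,-4.1,0],[0,0,0],-1],
  [[-1.35,-4.1,0],[0,0,0],-1],
  [[-1.35,-4.1,0],[0,0,0],-1],
])

```text
time_s: 2.65
ee_pos: [0.4498, 0.1262, 0.33]
tcp_rot: [-0.046, 0.999, 0.0, 0.001]
force: [-0.3, 0.9, -0.3]
grip_width: 1.001
```

Request:
apply_moves([
  [[-1.35,-4.1,0],[0,0,0],-1],
  [[-1.35,-4.1,0],[0,0,0],-1],
  [[-1.35,-4.1,0],[0,0,0],-1],
  [[-1.35,-4.1,0],[0,0,0],-1],
  [[0,0,0],[0,0,0],0.2],
  [[0,0,0],[0,0,0],0.2],
  [[0,0,0],[0,0,0],0.2],
])

```text
time_s: 3.35
ee_pos: [0.518, -0.0296, 0.3297]
tcp_rot: [-0.046, 0.999, 0.0, 0.0]
force: [0.9, 0.1, 0.9]
grip_width: 0.804
```

```bash
cat >> h.py <<'E'
def find(names,cam="wrist",f=None,o=None,best=1):
    """segment, print and return the centre of the highest layer (cap) and the best-fit rect"""
    o=arm.get_obs(); f=f or arm.grab_frame(cam)
    for n in names:
        for q in arm.cut_out(n,f)[:best]:
            p,_=cloud(f,q["pixels"],o)
            if len(p)<20: continue
            zt=np.percentile(p[:,2],95)
            s=f"{cam} {n} {q['conf']:.2f} {np.round(q['bbox'])} ztop {zt:.3f}"
            for lo,hi in ((-.006,.01),(-.045,-.028)):
                t=p[(p[:,2]>zt+lo)&(p[:,2]<zt+hi)]
                if len(t)>20:
                    c,w,a=cv2.minAreaRect((t[:,:2]*1000).astype(np.float32)); s+=f" | n{len(t)} c {c[0]:.1f} {c[1]:.1f} w {w[0]:.0f} {w[1]:.0f} a {a:.1f}"
            print(s)
    return f
E
python3 - <<'E'
from h import *
go(.52,-.03,.33,95.3)
f=find("bottle flask canister case jar packet bay".split()); save(f,"w1.png")
E
```

```text
now [ 0.518  -0.0296  0.3297] yaw 95.32 t 3.4 grip 0.804 | shift now-axes [-0.19 -0.05 -0.03] after-turn axes [-0.19 -0.05 -0.03] turn 0.0
wrist bottle 0.89 [268. 173.  38.  36.] ztop 0.115 | n320 c 528.7 -113.3 w 26 25 a 2.1 | n296 c 525.5 -111.2 w 40 33 a 46.9
wrist flask 0.77 [375. 178.  35.  38.] ztop 0.102 | n528 c 513.7 45.8 w 35 34 a 6.5 | n82 c 504.1 35.1 w 27 55 a 47.7
wrist canister 0.66 [322. 174.  33.  35.] ztop 0.099 | n58 c 518.2 -32.7 w 10 11 a 5.2 | n29 c 502.3 -33.1 w 37 11 a 89.8
wrist case 0.57 [328. 206.  96.  33.] ztop 0.047 | n2486 c 575.9 -22.9 w 45 150 a 4.9 | n129 c 582.8 -21.9 w 57 162 a 5.5
wrist jar 0.66 [259. 222.  25.  20.] ztop 0.056 | n135 c 606.6 -129.3 w 28 19 a 86.1 | n101 c 606.2 -126.8 w 32 18 a 58.2
wrist packet 0.58 [389. 217.  20.  35.] ztop 0.044 | n350 c 583.3 80.6 w 43 26 a 0.6 | n49 c 573.6 76.1 w 25 42 a 41.5
wrist bay 0.70 [321. 203. 176.  96.] ztop 0.032 | n618 c 574.0 -17.4 w 150 223 a 5.2
```

View pics/w1.png

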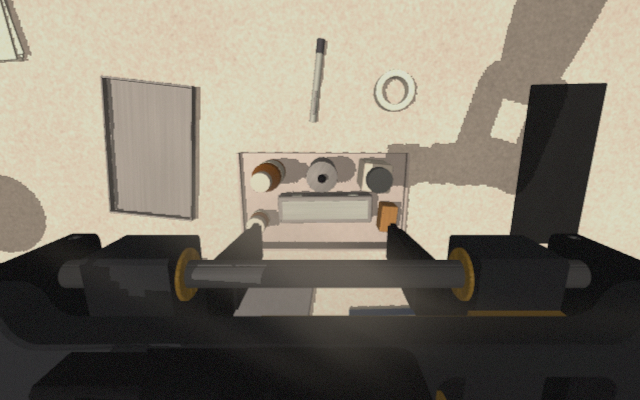

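```bash
python3 -c "
from h import *
go(.5145,.0457,.20,95.3)"
```

```text
now [ 0.5182 -0.0299  0.3298] yaw 95.33 t 3.8 grip 0.467 | shift now-axes [-0.33  7.56 12.98] after-turn axes [-0.33  7.56 12.98] turn 0.001
```

Request:
apply_moves([
  [[-0.1,2.5,4],[0,0,0],-0.35],
  [[-0.1,2.5,4],[0,0,0],-0.35],
  [[-0.1,2.5,4],[0,0,0],-0.35],
  [[0,0,1],[0,0,0],-0.35],
  [[0,0,0],[0,0,0],-0.35],
  [[0,0,0],[0,0,0],-0.35],
], force=15)

```text
time_s: 4.35
ee_pos: [0.5155, 0.044, 0.2015]
tcp_rot: [-0.046, 0.999, -0.0, 0.001]
force: [-0.4, 0.3, 0.3]
grip_width: 0.671
```

Run:
```python
from h import *
go(.5145,.0457,.046,95.3)
f=find("flask canister bottle".split()); save(f,"w2.png")
q=arm.cut_out("flask",f)[0]; p,(v,u)=cloud(f,q["pixels"],arm.get_obs())
m=(p[:,2]>.073)&(p[:,2]<.088)
print(m.sum(), cv2.minAreaRect((p[m,:2]*1000).astype(np.float32)))
img=f["pixels"][120:260,300:460]; cv2.imwrite("pics/w2c.png",cv2.resize(cv2.cvtColor(img,cv2.COLOR_RGB2BGR),None,fx=4,fy=4))
```

```text
now [0.5155 0.044  0.2015] yaw 95.26 t 4.3 grip 0.671 | shift now-axes [ 0.08  0.18 15.55] after-turn axes [ 0.08  0.18 15.55] turn -0.001
wrist flask 0.95 [327. 193.  42.  52.] ztop 0.102 | n1092 c 513.2 46.6 w 35 35 a 28.9 | n102 c 492.9 46.0 w 2 40 a 2.0
wrist canister 0.73 [252. 190.  50.  52.] ztop 0.098 | n126 c 518.1 -32.7 w 11 11 a 84.0 | n143 c 507.4 -22.2 w 40 13 a 46.2
wrist bottle 0.90 [174. 189.  81.  50.] ztop 0.115 | n712 c 528.0 -112.8 w 25 26 a 79.0 | n725 c 526.7 -109.9 w 40 33 a 21.6
560 ((513.5264892578125, 46.55764389038086), (41.979793548583984, 42.0136604309082), 0.35012850165367126)
```

View pics/w2.png

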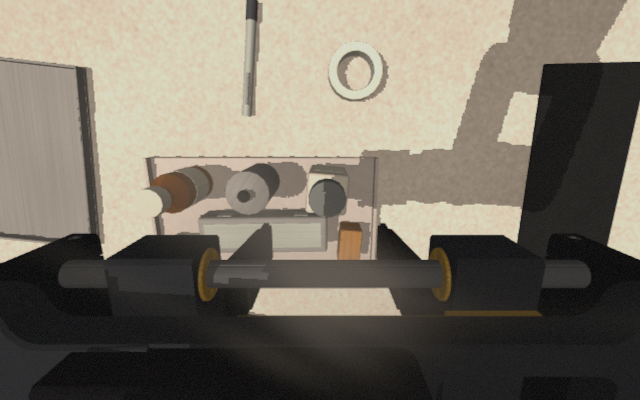

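Request:
apply_moves([
  [[0.12,0.22,3],[0,0,0.074],-0.35],
  [[0,0,4],[0,0,0],-0.35],
  [[0,0,4],[0,0,0],-0.35],
  [[0,0,3],[0,0,0],-0.35],
  [[0,0,1.5],[0,0,0],-0.35],
  [[0,0,0],[0,0,0],-0.35],
])

```text
time_s: 5.2
ee_pos: [0.5116, 0.0464, 0.043]
tcp_rot: [-0.009, 1.0, 0.0, -0.002]
force: [0.0, -0.6, -0.4]
grip_width: 0.672
```

```bash
python3 -c "
from h import *
go(.514,.0462,.046,91)"
```

```text
now [0.5116 0.0464 0.043 ] yaw 91.02 t 5.2 grip 0.672 | shift now-axes [-0.24 -0.02 -0.3 ] after-turn axes [-0.24 -0.02 -0.3 ] turn 0.0
```

Request:
apply_moves([
  [[-0.2,0,-0.3],[0,0,0],-0.35],
  [[0,0,0],[0,0,0],0.4],
  [[0,0,0],[0,0,0],0.4],
  [[0,0,0],[0,0,0],0.4],
  [[0,0,0],[0,0,0],0.4],
  [[0,0,0],[0,0,0],0.4],
])

```text
time_s: 5.8
ee_pos: [0.5157, 0.0467, 0.0487]
tcp_rot: [-0.009, 1.0, -0.0, 0.001]
force: [-0.2, -0.6, 5.7]
grip_width: 0.438
```

```bash
python3 -c "
from h import *
go(.56,.355,.11,96.5)"
```

```text
now [0.5157 0.0467 0.0487] yaw 91.05 t 5.8 grip 0.438 | shift now-axes [-4.99 30.75 -6.13] after-turn axes [-7.89 30.13 -6.13] turn -0.095
```

Request:
apply_moves([
  [[0,0,-1.5],[0,0,0],0.4],
  [[0,0,-3],[0,0,0],0.4],
  [[0,0,-1.5],[0,0,0],0.4],
  [[-0.3,2,0],[0,0,0],0.4],
  [[-0.65,4,0],[0,0,0],0.4],
  [[-0.65,4,0],[0,0,0],0.4],
  [[-0.65,4,0],[0,0,0],0.4],
  [[-0.65,4,0],[0,0,0],0.4],
])

```text
time_s: 6.6
ee_pos: [0.5406, 0.2287, 0.1079]
tcp_rot: [-0.009, 1.0, -0.0, 0.0]
force: [0.0, -0.1, -1.4]
grip_width: 0.441
```

Request:
apply_moves([
  [[-0.65,4,0],[0,0,0],0.4],
  [[-0.65,4,0],[0,0,0],0.4],
  [[-0.65,4,0],[0,0,0],0.4],
  [[-0.3,1.8,0],[0,0,0],0.4],
  [[0,0,0],[0,0,0],0.4],
  [[0,0,3],[0,0,0],0.4],
  [[0,0,2],[0,0,0],0.4],
  [[0,0,0],[0,0,0],0.4],
])

```text
time_s: 7.4
ee_pos: [0.5579, 0.3625, 0.0534]
tcp_rot: [-0.009, 1.0, -0.002, -0.004]
force: [-0.9, 0.2, -1.3]
grip_width: 0.439
```

```bash
python3 -c "
from h import *
go(.561,.3655,.0425,91)"
```

```text
now [0.5579 0.3625 0.0534] yaw 90.99 t 7.4 grip 0.439 | shift now-axes [-0.31  0.29  1.09] after-turn axes [-0.31  0.29  1.09] turn -0.0
```

Request:
apply_moves([
  [[0,0,0.5],[0,0,0],0.4],
  [[0,0,0],[0,0,0],0.4],
])

```text
time_s: 7.6
ee_pos: [0.5612, 0.365, 0.0535]
tcp_rot: [-0.009, 1.0, 0.0, 0.0]
force: [0.4, -0.0, -1.7]
grip_width: 0.441
```

Request:
apply_moves([
  [[0,0,0.3],[0,0,0],0.4],
  [[0,0,0],[0,0,0],0.4],
])

```text
time_s: 7.8
ee_pos: [0.5611, 0.3656, 0.0505]
tcp_rot: [-0.009, 1.0, 0.0, 0.001]
force: [0.3, -0.5, -1.9]
grip_width: 0.441
```

Request:
apply_moves([
  [[0,0,0.5],[0,0,0],0.4],
  [[0,0,0],[0,0,0],0.4],
  [[0,0,0],[0,0,0],0.4],
])

```text
time_s: 8.1
ee_pos: [0.5605, 0.3655, 0.0444]
tcp_rot: [-0.009, 1.0, -0.0, -0.0]
force: [-0.9, -1.0, -0.4]
grip_width: 0.439
```

Request:
apply_moves([
  [[0,0,0.2],[0,0,0],0.4],
  [[0,0,0],[0,0,0],0.4],
  [[0,0,0],[0,0,0],0.4],
])

```text
time_s: 8.4
ee_pos: [0.5608, 0.3657, 0.0427]
tcp_rot: [-0.009, 1.0, 0.0, 0.0]
force: [0.2, 0.3, -1.9]
grip_width: 0.442
```

Request:
apply_moves([
  [[0,0,0.15],[0,0,0],0.4],
  [[0,0,0],[0,0,0],0.4],
  [[0,0,0],[0,0,0],0.4],
])

```text
time_s: 8.7
ee_pos: [0.5609, 0.3657, 0.0427]
tcp_rot: [-0.009, 1.0, -0.0, 0.0]
force: [-2.3, -1.4, 6.3]
grip_width: 0.44
```

Run:
```python
from h import *
for i in range(3): o=arm.get_obs(); print(o["force"],o["ee_pos"],o["time_s"]); f=arm.grab_frame("scene")
find(["flask"],"scene",f); q=arm.cut_out("flask",f)[0]; p,_=cloud(f,q["pixels"]); print(np.percentile(p[:,2],[0,1,2,5,50,98]))
```

```text
[-2.29754212 -1.37285272  6.28730131] [0.56085412 0.36567506 0.04271459] 8.7
[-2.53560209 -0.84142931  4.73610694] [0.5608734  0.36566121 0.0426992 ] 8.75
[-3.13719425 -2.09535732  5.70132094] [0.56086474 0.36568361 0.04269148] 8.8
scene flask 0.93 [483. 194.  29.  41.] ztop 0.096 | n135 c 563.3 368.9 w 30 38 a 43.8 | n116 c 580.2 364.9 w 43 10 a 81.2
[0.00225456 0.00642104 0.0074841  0.0102311  0.05672382 0.09641319]
```

Request:
apply_moves([
  [[0,0,0],[0,0,0],-0.35],
  [[0,0,0],[0,0,0],-0.35],
  [[0,0,0],[0,0,0],-0.35],
  [[0,0,0],[0,0,0],-0.35],
  [[0,0,-2],[0,0,0],-0.35],
  [[0,0,-4],[0,0,0],-0.35],
  [[0,0,-4],[0,0,0],-0.35],
  [[0,0,0],[0,0,0],-0.35],
])

```text
time_s: 9.75
ee_pos: [0.5645, 0.3677, 0.1492]
tcp_rot: [-0.009, 1.0, 0.003, 0.006]
force: [0.6, 0.8, 1.1]
grip_width: 0.676
```

```bash
python3 -c "
from h import *
go(.519,-.033,.143,95.3)
find(['flask'],'top')"
```

```text
now [0.5645 0.3677 0.1492] yaw 91.05 t 9.8 grip 0.676 | shift now-axes [  5.28 -39.98   0.62] after-turn axes [  8.23 -39.48   0.62] turn -0.074
top flask 0.68 [154. 207.  29.  17.] ztop 0.096 | n101 c 549.9 360.8 w 17 32 a 20.0 | n53 c 546.3 353.9 w 24 51 a 43.7
```

Request:
apply_moves([
  [[0.5,-4,0.6],[0,0,-0.074],-0.35],
  [[0.82,-3.95,0],[0,0,0],-0.35],
  [[0.82,-3.95,0],[0,0,0],-0.35],
  [[0.82,-3.95,0],[0,0,0],-0.35],
  [[0.82,-3.95,0],[0,0,0],-0.35],
  [[0.82,-3.95,0],[0,0,0],-0.35],
  [[0.82,-3.95,0],[0,0,0],-0.35],
  [[0.82,-3.95,0],[0,0,0],-0.35],
])

```text
time_s: 10.65
ee_pos: [0.5229, 0.0434, 0.1328]
tcp_rot: [-0.046, 0.999, 0.0, -0.002]
force: [0.5, -1.0, 0.3]
grip_width: 0.675
```

Request:
apply_moves([
  [[0.82,-3.95,0],[0,0,0],-0.35],
  [[0.82,-3.95,0],[0,0,0],-0.35],
  [[0,0,0],[0,0,0],-0.35],
  [[0,0,0],[0,0,0],-0.35],
  [[0,0,0],[0,0,0],-0.35],
])

```text
time_s: 11.15
ee_pos: [0.515, -0.0345, 0.134]
tcp_rot: [-0.046, 0.999, 0.0, -0.001]
force: [0.2, -0.3, -0.3]
grip_width: 0.673
```

```bash
python3 -c "
from h import *
go(.519,-.033,.047,95.3)
find(['canister','bottle'])
go(.519,-.033,.047,95.3)"
```

```text
now [ 0.515  -0.0345  0.134 ] yaw 95.32 t 11.2 grip 0.673 | shift now-axes [-0.41  0.11  8.7 ] after-turn axes [-0.41  0.11  8.7 ] turn 0.0
wrist canister 0.85 [325. 214.  56.  65.] ztop 0.099 | n208 c 518.2 -33.3 w 11 11 a 11.8 | n170 c 504.6 -35.0 w 16 42 a 7.2
wrist bottle 0.92 [227. 214.  78.  73.] ztop 0.114 | n598 c 523.4 -111.1 w 26 16 a 63.0 | n1021 c 524.9 -110.5 w 41 32 a 46.3
now [ 0.5155 -0.0341  0.1347] yaw 95.39 t 11.3 grip 0.675 | shift now-axes [-0.36  0.08  8.77] after-turn axes [-0.36  0.08  8.77] turn 0.002
```

Canister confirmed at (0.5185, -0.033).

Request:
apply_moves([
  [[-0.35,0.1,3],[0,0,0],-0.35],
  [[0,0,3],[0,0,0],-0.35],
  [[0,0,2.5],[0,0,0],-0.35],
  [[0,0,0],[0,0,0],-0.35],
  [[0,0,0],[0,0,0],-0.35],
])

```text
time_s: 11.8
ee_pos: [0.519, -0.0333, 0.0502]
tcp_rot: [-0.047, 0.999, 0.0, -0.0]
force: [-0.1, 0.4, 0.1]
grip_width: 0.675
```

Request:
apply_moves([
  [[0,0,0],[0,0,0],0.4],
  [[0,0,0],[0,0,0],0.4],
  [[0,0,0],[0,0,0],0.4],
  [[0,0,0],[0,0,0],0.4],
  [[0,0,0],[0,0,0],0.4],
])

```text
time_s: 12.3
ee_pos: [0.5201, -0.034, 0.0515]
tcp_rot: [-0.046, 0.999, -0.0, 0.001]
force: [-0.1, 1.5, 5.5]
grip_width: 0.47
```

```bash
python3 -c "
from h import *
go(.4815,.3565,.11,95.3)"
```

```text
now [ 0.5201 -0.034   0.0515] yaw 95.27 t 12.3 grip 0.47 | shift now-axes [ 0.26 39.24 -5.85] after-turn axes [ 0.24 39.24 -5.85] turn -0.0
```

Request:
apply_moves([
  [[0,0,0],[0,0,0],-0.1],
  [[0,0,0],[0,0,0],-0.1],
  [[0,0,0.7],[0,0,0],-0.1],
  [[0,0,0],[0,0,0],0.4],
  [[0,0,0],[0,0,0],0.4],
  [[0,0,0],[0,0,0],0.4],
  [[0,0,0],[0,0,0],0.4],
])

```text
time_s: 13.0
ee_pos: [0.5188, -0.034, 0.0428]
tcp_rot: [-0.046, 0.999, 0.0, -0.0]
force: [0.0, -0.0, -0.5]
grip_width: 0.472
```

Request:
apply_moves([
  [[0,0,-0.5],[0,0,0],0.4],
  [[0,0,-1.5],[0,0,0],0.4],
  [[0,0,-2.5],[0,0,0],0.4],
  [[0,0,-1.5],[0,0,0],0.4],
  [[0,0.6,0],[0,0,0],0.4],
  [[0,1.6,0],[0,0,0],0.4],
  [[0,3,0],[0,0,0],0.4],
  [[0,3,0],[0,0,0],0.4],
], force=22)

```text
time_s: 13.8
ee_pos: [0.5108, 0.0486, 0.1026]
tcp_rot: [-0.045, 0.999, 0.0, -0.0]
force: [0.9, -0.1, -0.5]
grip_width: 0.47
```

Request:
apply_moves([
  [[0,4,0],[0,0,0],0.4],
  [[0,4,0],[0,0,0],0.4],
  [[0,4,0],[0,0,0],0.4],
  [[0,4,0],[0,0,0],0.4],
  [[0,4,0],[0,0,0],0.4],
  [[0,4,0],[0,0,0],0.4],
  [[0,3,0],[0,0,0],0.4],
  [[0,2,0],[0,0,0],0.4],
])

```text
time_s: 14.6
ee_pos: [0.4835, 0.3387, 0.1023]
tcp_rot: [-0.047, 0.999, -0.0, -0.001]
force: [-0.3, -0.1, -1.3]
grip_width: 0.472
```

Request:
apply_moves([
  [[0.1,1.5,0],[0,0,0],0.4],
  [[0,0.5,0],[0,0,0],0.4],
  [[0,0,1.5],[0,0,0],0.4],
  [[0,0,2.5],[0,0,0],0.4],
  [[0,0,1.2],[0,0,0],0.4],
  [[0,0,0.3],[0,0,0],0.4],
  [[0,0,0],[0,0,0],0.4],
  [[0,0,0],[0,0,0],0.4],
])

```text
time_s: 15.4
ee_pos: [0.4827, 0.3563, 0.049]
tcp_rot: [-0.046, 0.999, 0.0, 0.001]
force: [0.5, -0.0, -0.6]
grip_width: 0.468
```

```bash
python3 -c "
from h import *
go(.4815,.3565,.037,95.3); print(arm.get_obs()['force'])
f=find(['canister','flask'],'scene'); save(f,'s2.png')
cv2.imwrite('pics/s2.png',cv2.resize(cv2.cvtColor(f['pixels'][100:300,400:600],cv2.COLOR_RGB2BGR),None,fx=3,fy=3))"
```

```text
now [0.4827 0.3563 0.049 ] yaw 95.25 t 15.4 grip 0.468 | shift now-axes [0.12 0.03 1.2 ] after-turn axes [0.12 0.03 1.2 ] turn -0.001
[ 0.46634505 -0.01065716 -0.55655678]
scene canister 0.87 [472. 171.  28.  40.] ztop 0.098 | n118 c 486.3 357.9 w 36 34 a 74.0 | n105 c 498.8 360.2 w 22 45 a 9.6
scene flask 0.67 [482. 195.  25.  44.] ztop 0.096 | n150 c 562.2 365.2 w 34 35 a 1.8 | n149 c 571.1 356.9 w 55 30 a 50.9
```

View pics/s2.png

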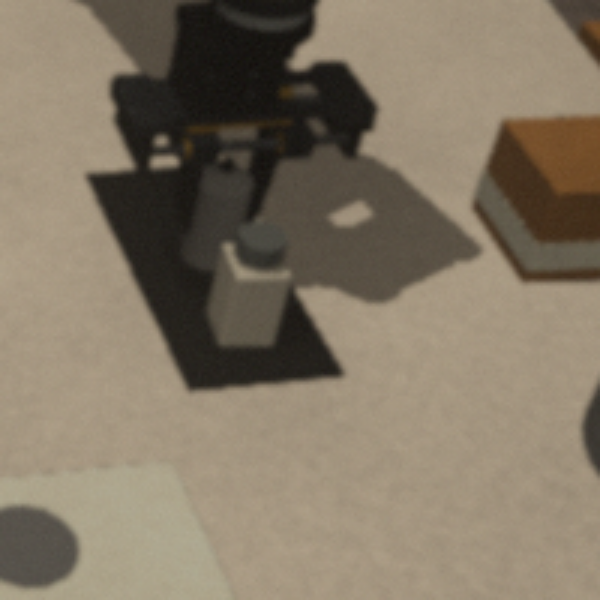

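```bash
python3 -c "
from h import *
f=arm.grab_frame('scene')
for n in ('canister','flask'):
  q=arm.cut_out(n,f)[0]; p,(v,u)=cloud(f,q['pixels'])
  for z in np.arange(0,.1,.01):
    s=p[abs(p[:,2]-z)<.005]
    if len(s)>8: print(n,round(z,3),len(s),'y',np.round(np.percentile(s[:,1],[5,50,95]),3),'xmax',np.round(np.percentile(s[:,0],[10,90]),3))
"
```

```text
canister 0.02 31 y [0.336 0.344 0.355] xmax [0.492 0.507]
canister 0.03 48 y [0.335 0.345 0.356] xmax [0.489 0.507]
canister 0.04 43 y [0.336 0.344 0.357] xmax [0.492 0.507]
canister 0.05 50 y [0.338 0.35  0.367] xmax [0.497 0.507]
canister 0.06 57 y [0.339 0.352 0.371] xmax [0.497 0.507]
canister 0.07 64 y [0.339 0.354 0.374] xmax [0.497 0.507]
canister 0.08 62 y [0.338 0.353 0.373] xmax [0.496 0.506]
canister 0.09 112 y [0.339 0.354 0.374] xmax [0.482 0.506]
flask 0.0 16 y [0.353 0.401 0.426] xmax [0.419 0.565]
flask 0.01 69 y [0.345 0.359 0.384] xmax [0.554 0.582]
flask 0.02 84 y [0.344 0.359 0.383] xmax [0.56  0.582]
flask 0.03 84 y [0.344 0.357 0.382] xmax [0.554 0.581]
flask 0.04 92 y [0.345 0.358 0.382] xmax [0.556 0.582]
flask 0.05 85 y [0.344 0.358 0.383] xmax [0.555 0.582]
flask 0.06 93 y [0.344 0.36  0.384] xmax [0.547 0.582]
flask 0.07 154 y [0.345 0.356 0.382] xmax [0.551 0.582]
flask 0.08 51 y [0.348 0.36  0.376] xmax [0.563 0.577]
flask 0.09 107 y [0.348 0.361 0.378] xmax [0.553 0.576]
```

Request:
apply_moves([
  [[0.1,0,0.8],[0,0,0],0.4],
  [[0,0,0.2],[0,0,0],0.4],
  [[0,0,0],[0,0,0],0.4],
  [[0,0,0],[0,0,0],0.4],
])

```text
time_s: 16.1
ee_pos: [0.4808, 0.3561, 0.0378]
tcp_rot: [-0.046, 0.999, -0.0, -0.0]
force: [0.5, -0.2, -1.0]
grip_width: 0.468
```

Request:
apply_moves([
  [[0,0,0.15],[0,0,0],0.4],
  [[0,0,0],[0,0,0],0.4],
  [[0,0,0],[0,0,0],0.4],
])

```text
time_s: 16.4
ee_pos: [0.481, 0.3562, 0.0367]
tcp_rot: [-0.046, 0.999, 0.0, 0.0]
force: [0.6, -0.0, -1.9]
grip_width: 0.468
```

Request:
apply_moves([
  [[0,0,0.15],[0,0,0],0.4],
  [[0,0,0],[0,0,0],0.4],
  [[0,0,0],[0,0,0],0.4],
])

```text
time_s: 16.7
ee_pos: [0.4814, 0.3564, 0.0358]
tcp_rot: [-0.046, 0.999, 0.0, 0.0]
force: [-0.7, -0.1, 2.6]
grip_width: 0.467
```

Request:
apply_moves([
  [[0,0,0],[0,0,0],-0.35],
  [[0,0,0],[0,0,0],-0.35],
  [[0,0,0],[0,0,0],-0.35],
  [[0,0,0],[0,0,0],-0.35],
  [[0,0,-2],[0,0,0],-0.35],
  [[0,0,-4],[0,0,0],-0.35],
  [[0,0,-4],[0,0,0],-0.35],
  [[0,0,0],[0,0,0],-0.35],
])

```text
time_s: 17.5
ee_pos: [0.4847, 0.3585, 0.1427]
tcp_rot: [-0.046, 0.999, 0.003, 0.005]
force: [-0.2, 0.6, 0.7]
grip_width: 0.674
```

```bash
python3 -c "
from h import *
go(.5283,-.1133,.14,95.3)
f=find(['canister','flask'],'scene')
go(.5283,-.1133,.14,95.3)
cv2.imwrite('pics/s3.png',cv2.resize(cv2.cvtColor(f['pixels'][100:300,400:600],cv2.COLOR_RGB2BGR),None,fx=2,fy=2))"
```

```text
now [0.4847 0.3585 0.1427] yaw 95.29 t 17.5 grip 0.674 | shift now-axes [  0.   -47.38   0.27] after-turn axes [ 1.000e-02 -4.738e+01  2.700e-01] turn -0.0
scene canister 0.78 [468. 176.  25.  37.] ztop 0.084 | n142 c 489.0 354.5 w 39 36 a 48.1 | n94 c 499.6 351.1 w 38 15 a 71.3
scene flask 0.59 [483. 194.  30.  39.] ztop 0.096 | n147 c 561.8 364.7 w 35 33 a 2.0 | n148 c 571.4 356.8 w 56 30 a 48.9
now [0.4807 0.356  0.1348] yaw 95.28 t 17.6 grip 0.677 | shift now-axes [ -0.42 -47.17  -0.52] after-turn axes [ -0.4  -47.17  -0.52] turn -0.0
```

View pics/s3.png

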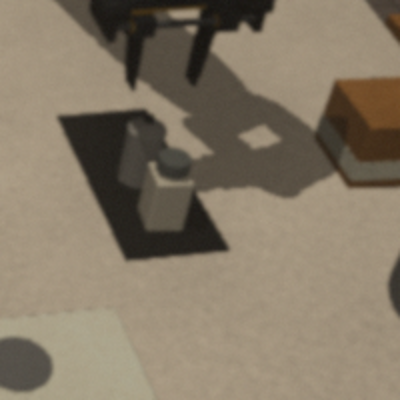

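Request:
apply_moves([
  [[0,-3.9,-0.5],[0,0,0],-0.35],
  [[0,-3.9,0],[0,0,0],-0.35],
  [[0,-3.9,0],[0,0,0],-0.35],
  [[0,-3.9,0],[0,0,0],-0.35],
  [[0,-3.9,0],[0,0,0],-0.35],
  [[0,-3.9,0],[0,0,0],-0.35],
  [[0,-3.9,0],[0,0,0],-0.35],
  [[0,-3.9,0],[0,0,0],-0.35],
])

```text
time_s: 18.45
ee_pos: [0.5081, 0.044, 0.1378]
tcp_rot: [-0.046, 0.999, 0.0, -0.002]
force: [0.7, 0.4, -0.1]
grip_width: 0.674
```

Request:
apply_moves([
  [[0,-3.9,0],[0,0,0],-0.35],
  [[0,-3.9,0],[0,0,0],-0.35],
  [[0,-3.9,0],[0,0,0],-0.35],
  [[-0.4,-4.2,0],[0,0,0],-0.35],
  [[0,0,0],[0,0,0],-0.35],
  [[0,0,0],[0,0,0],-0.35],
  [[0,0,0],[0,0,0],-0.35],
])

```text
time_s: 19.15
ee_pos: [0.5274, -0.1114, 0.1386]
tcp_rot: [-0.046, 0.999, 0.001, -0.001]
force: [-0.0, 0.2, 0.1]
grip_width: 0.671
```

```bash
python3 -c "
from h import *
go(.5283,-.1133,.04,95.3)
find(['bottle','case'])"
```

```text
now [ 0.5274 -0.1114  0.1386] yaw 95.32 t 19.1 grip 0.671 | shift now-axes [-0.08 -0.2   9.86] after-turn axes [-0.08 -0.2   9.86] turn 0.0
wrist bottle 0.57 [322. 211.  50.  71.] ztop 0.115 | n1122 c 527.9 -114.1 w 27 26 a 49.9 | n855 c 524.0 -113.9 w 33 41 a 1.5
wrist case 0.66 [406. 243. 144.  29.] ztop 0.046 | n1178 c 566.5 -52.2 w 20 92 a 4.8 | n145 c 554.8 -22.3 w 1 138 a 5.8
```

Request:
apply_moves([
  [[-0.1,-0.2,3],[0,0,0],-0.35],
  [[0,0,3.5],[0,0,0],-0.35],
  [[0,0,2.7],[0,0,0],-0.35],
  [[0,0,0],[0,0,0],-0.35],
  [[0,0,0],[0,0,0],-0.35],
])

```text
time_s: 19.8
ee_pos: [0.5295, -0.1137, 0.0484]
tcp_rot: [-0.047, 0.999, 0.0, -0.0]
force: [0.3, -0.1, 0.8]
grip_width: 0.676
```

Request:
apply_moves([
  [[0,0,0],[0,0,0],0.4],
  [[0,0,0],[0,0,0],0.4],
  [[0,0,0],[0,0,0],0.4],
  [[0,0,0],[0,0,0],0.4],
  [[0,0,0],[0,0,0],0.4],
], force=18)

```text
time_s: 20.3
ee_pos: [0.5304, -0.1145, 0.0495]
tcp_rot: [-0.046, 0.999, -0.0, 0.001]
force: [-0.8, 0.3, 5.6]
grip_width: 0.441
```

```bash
python3 -c "
from h import *
go(.402,.3475,.11,95.3)"
```

```text
now [ 0.5304 -0.1145  0.0495] yaw 95.28 t 20.3 grip 0.441 | shift now-axes [ 8.54 47.19 -6.05] after-turn axes [ 8.52 47.19 -6.05] turn -0.0
```

Request:
apply_moves([
  [[0,0,-0.8],[0,0,0],0.4],
  [[0,0,-2.5],[0,0,0],0.4],
  [[0,0,-2.5],[0,0,0],0.4],
  [[0.5,1.5,0],[0,0,0],0.4],
  [[0.8,3,0],[0,0,0],0.4],
  [[0.8,4,0],[0,0,0],0.4],
  [[0.8,4,0],[0,0,0],0.4],
  [[0.8,4,0],[0,0,0],0.4],
])

```text
time_s: 21.1
ee_pos: [0.475, 0.0484, 0.1043]
tcp_rot: [-0.046, 0.999, 0.0, -0.001]
force: [1.2, -1.0, -0.8]
grip_width: 0.438
```

Request:
apply_moves([
  [[0.8,4,0],[0,0,0],0.4],
  [[0.8,4,0],[0,0,0],0.4],
  [[0.8,4,0],[0,0,0],0.4],
  [[0.8,4,0],[0,0,0],0.4],
  [[0.8,4,0],[0,0,0],0.4],
  [[0.6,4,0],[0,0,0],0.4],
  [[0.2,3.5,0],[0,0,0],0.4],
  [[0,2.2,0],[0,0,0],0.4],
])

```text
time_s: 21.9
ee_pos: [0.3995, 0.3397, 0.1044]
tcp_rot: [-0.047, 0.999, -0.0, -0.001]
force: [0.9, 0.1, -1.4]
grip_width: 0.439
```

Request:
apply_moves([
  [[0,1,0],[0,0,0],0.4],
  [[0,0,1.5],[0,0,0],0.4],
  [[0,0,2.5],[0,0,0],0.4],
  [[0,0,1.5],[0,0,0],0.4],
  [[0,0,0.4],[0,0,0],0.4],
  [[0,0,0],[0,0,0],0.4],
  [[0,0,0],[0,0,0],0.4],
])

```text
time_s: 22.6
ee_pos: [0.402, 0.3477, 0.0477]
tcp_rot: [-0.046, 0.999, 0.0, 0.0]
force: [-0.3, -0.5, -2.1]
grip_width: 0.439
```

Request:
apply_moves([
  [[0,0,0.2],[0,0,0],0.4],
  [[0,0,0],[0,0,0],0.4],
  [[0,0,0],[0,0,0],0.4],
])

```text
time_s: 22.9
ee_pos: [0.4017, 0.348, 0.0457]
tcp_rot: [-0.046, 0.999, 0.0, 0.0]
force: [0.2, 0.0, -1.3]
grip_width: 0.439
```

Request:
apply_moves([
  [[0,0,0.2],[0,0,0],0.4],
  [[0,0,0],[0,0,0],0.4],
  [[0,0,0],[0,0,0],0.4],
])

```text
time_s: 23.2
ee_pos: [0.4017, 0.3481, 0.0435]
tcp_rot: [-0.046, 0.999, 0.0, 0.0]
force: [0.8, 1.0, 1.1]
grip_width: 0.437
```

Request:
apply_moves([
  [[0,0,0.1],[0,0,0],0.4],
  [[0,0,0],[0,0,0],0.4],
  [[0,0,0],[0,0,0],0.4],
])

```text
time_s: 23.5
ee_pos: [0.402, 0.3482, 0.0435]
tcp_rot: [-0.046, 0.999, 0.0, 0.0]
force: [-2.3, -1.3, 5.9]
grip_width: 0.44
```

Request:
apply_moves([
  [[0,0,0],[0,0,0],-0.35],
  [[0,0,0],[0,0,0],-0.35],
  [[0,0,0],[0,0,0],-0.35],
  [[0,0,0],[0,0,0],-0.35],
  [[0,0,-2],[0,0,0],-0.35],
  [[0,0,-4],[0,0,0],-0.35],
  [[0,0,-4],[0,0,0],-0.35],
  [[0,0,-1],[0,0,0],-0.35],
])

```text
time_s: 24.3
ee_pos: [0.4038, 0.3495, 0.1576]
tcp_rot: [-0.046, 0.999, 0.002, 0.004]
force: [0.8, 0.3, 0.2]
grip_width: 0.675
```

```bash
python3 -c "
from h import *
f=find(['canister','flask','bottle'],'scene')
go(.50,-.0235,.18,5.2)"
```

```text
scene canister 0.80 [470. 177.  25.  38.] ztop 0.084 | n142 c 487.7 354.9 w 37 40 a 70.8 | n96 c 497.2 348.3 w 39 14 a 59.9
scene flask 0.74 [482. 194.  28.  42.] ztop 0.096 | n149 c 561.5 364.1 w 33 35 a 74.3 | n146 c 544.5 360.3 w 85 39 a 6.1
scene bottle 0.96 [459. 152.  21.  40.] ztop 0.108 | n71 c 404.4 348.1 w 24 28 a 47.1 | n132 c 436.8 345.8 w 41 78 a 86.5
now [0.4007 0.3473 0.1507] yaw 95.28 t 24.5 grip 0.676 | shift now-axes [ -6.47 -37.84  -2.93] after-turn axes [-37.83   6.53  -2.93] turn 1.572
```

All three are on the mat, upright. Now the case.

Request:
apply_moves([
  [[-0.65,-3.8,-1],[0,0,0],-0.35],
  [[-0.65,-3.8,-1],[0,0,0],-0.35],
  [[-0.65,-3.8,-1],[0,0,0],-0.35],
  [[-0.65,-3.8,0],[0,0,0],-0.35],
  [[-0.65,-3.8,0],[0,0,0],-0.35],
  [[-0.65,-3.8,0],[0,0,0],-0.35],
  [[-0.65,-3.8,0],[0,0,0],-0.35],
  [[-0.65,-3.8,0],[0,0,0],-0.35],
])

```text
time_s: 25.3
ee_pos: [0.4799, 0.0484, 0.1793]
tcp_rot: [-0.046, 0.999, 0.0, -0.002]
force: [0.7, 0.6, -0.2]
grip_width: 0.677
```

Request:
apply_moves([
  [[-0.65,-3.8,0],[0,0,0],-0.35],
  [[-0.6,-3.7,0],[0,0,0],-0.35],
  [[0,0,0],[0,0,0.143],-0.35],
  [[0,0,0],[0,0,0.143],-0.35],
  [[0,0,0],[0,0,0.143],-0.35],
  [[0,0,0],[0,0,0.143],-0.35],
  [[0,0,0],[0,0,0.143],-0.35],
  [[0,0,0],[0,0,0.143],-0.35],
])

```text
time_s: 26.1
ee_pos: [0.499, -0.0235, 0.179]
tcp_rot: [0.376, 0.926, -0.001, -0.003]
force: [0.4, 0.3, 0.3]
grip_width: 0.675
```

Request:
apply_moves([
  [[0,0,0],[0,0,0.143],-0.35],
  [[0,0,0],[0,0,0.143],-0.35],
  [[0,0,0],[0,0,0.143],-0.35],
  [[0,0,0],[0,0,0.143],-0.35],
  [[0,0,0],[0,0,0.142],-0.35],
  [[0,0,0],[0,0,0],-0.35],
  [[0,0,0],[0,0,0],-0.35],
  [[0,0,0],[0,0,0],-0.35],
])

```text
time_s: 26.9
ee_pos: [0.5, -0.0236, 0.181]
tcp_rot: [0.673, 0.739, -0.001, -0.001]
force: [0.2, -0.4, 0.5]
grip_width: 0.679
```

```bash
python3 -c "
from h import *
f=find(['case','jar','packet','tray'])
f=find(['case','jar','packet'],'top')
f=find(['case','jar','packet'],'scene')
go(.5765,-.0235,.08,5.2)"
```

```text
wrist case 0.74 [396. 193.  51. 134.] ztop 0.047 | n4520 c 576.5 -20.5 w 45 144 a 6.0 | n192 c 583.1 -25.9 w 57 157 a 6.2
wrist packet 0.94 [417. 100.  54.  38.] ztop 0.044 | n1229 c 583.9 80.3 w 44 26 a 0.8
top packet 0.53 [278. 196.  14.  18.] ztop 0.046 | n193 c 584.1 80.1 w 43 23 a 1.1
scene case 0.83 [310. 210.  72.  28.] ztop 0.047 | n912 c 579.2 -21.8 w 49 147 a 5.4 | n206 c 557.0 -25.7 w 93 147 a 5.2
scene jar 0.65 [258. 218.  14.  26.] ztop 0.056 | n110 c 614.1 -130.5 w 31 26 a 3.0 | n77 c 620.1 -127.9 w 22 30 a 23.6
scene packet 0.78 [356. 212.  12.  22.] ztop 0.045 | n158 c 586.2 80.8 w 45 25 a 0.3
now [ 0.5005 -0.0237  0.1822] yaw 5.22 t 27.6 grip 0.678 | shift now-axes [-0.68  7.57 10.22] after-turn axes [-0.67  7.57 10.22] turn 0.0
```

Request:
apply_moves([
  [[-0.2,2.5,3],[0,0,-0.005],-0.35],
  [[-0.2,2.5,3],[0,0,0],-0.35],
  [[-0.27,2.57,3],[0,0,0],-0.35],
  [[0,0,2.5],[0,0,0],-0.35],
  [[0,0,2.5],[0,0,0],-0.35],
  [[0,0,1.7],[0,0,0],-0.35],
  [[0,0,0],[0,0,0],-0.35],
  [[0,0,0],[0,0,0],-0.35],
])

```text
time_s: 28.35
ee_pos: [0.5766, -0.0232, 0.0253]
tcp_rot: [0.672, 0.74, -0.0, -0.0]
force: [0.6, 0.4, -0.1]
grip_width: 0.671
```

Request:
apply_moves([
  [[0,0,0],[0,0,0],0.4],
  [[0,0,0],[0,0,0],0.4],
  [[0,0,0],[0,0,0],0.4],
  [[0,0,0],[0,0,0],0.4],
  [[0,0,0],[0,0,0],0.4],
], force=35)

```text
time_s: 28.85
ee_pos: [0.5772, -0.0233, 0.0264]
tcp_rot: [0.672, 0.74, 0.0, 0.001]
force: [-1.9, 0.0, 5.1]
grip_width: 0.458
```

```bash
python3 -c "
from h import *
go(.50,-.0235,.14,-91.2)"
```

```text
now [ 0.5772 -0.0233  0.0264] yaw 5.51 t 28.9 grip 0.458 | shift now-axes [  0.72  -7.69 -11.36] after-turn axes [ -7.72   0.18 -11.36] turn 1.688
```

Request:
apply_moves([
  [[0,0,0],[0,0,0],-0.1],
  [[0,0,0],[0,0,0],-0.1],
  [[0,0,0.8],[0,0,0],-0.1],
  [[0,0,0],[0,0,0],0.4],
  [[0,0,0],[0,0,0],0.4],
  [[0,0,0],[0,0,0],0.4],
  [[0,0,0],[0,0,0],0.4],
])

```text
time_s: 29.55
ee_pos: [0.5761, -0.0231, 0.0167]
tcp_rot: [0.672, 0.74, -0.0, -0.0]
force: [0.3, -0.2, -2.0]
grip_width: 0.462
```

Request:
apply_moves([
  [[0,0,-1],[0,0,0],0.4],
  [[0,0,-3],[0,0,0],0.4],
  [[0,0,-4],[0,0,0],0.4],
  [[0,0,-4],[0,0,0],0.4],
  [[0,-2.5,-1],[0,0,0],0.4],
  [[0,-2.5,0],[0,0,0],0.4],
  [[0,-2,0],[0,0,0],0.4],
  [[0,0,0],[0,0,0],0.4],
])

```text
time_s: 30.35
ee_pos: [0.5052, -0.0299, 0.1477]
tcp_rot: [0.673, 0.74, -0.0, 0.0]
force: [-0.4, -0.0, -1.8]
grip_width: 0.46
```

```bash
python3 -c "
from h import *
go(.515,-.317,.15,-91.2)
f=find(['case','tray'],'top')
for q in arm.cut_out('tray',f)[:1]:
  p,_=cloud(f,q['pixels']); w=p[(p[:,2]>.011)&(p[:,2]<.02)]; print(cv2.minAreaRect((p[:,:2]*1000).astype(np.float32)),cv2.minAreaRect((w[:,:2]*1000).astype(np.float32)))
cv2.imwrite('pics/t4.png',cv2.resize(cv2.cvtColor(f['pixels'][130:310,240:500],cv2.COLOR_RGB2BGR),None,fx=2.5,fy=2.5))"
```

```text
now [ 0.5052 -0.0299  0.1477] yaw 5.48 t 30.4 grip 0.46 | shift now-axes [-28.67  -1.76  -0.23] after-turn axes [ 1.58 28.68 -0.23] turn 1.687
top case 0.63 [331. 228.  56.  18.] ztop 0.180 | n161 c 498.5 -32.1 w 31 113 a 6.0
top tray 0.56 [449. 228.  60.  92.] ztop 0.013 | n566 c 515.7 -317.7 w 141 221 a 89.1
((515.8897094726562, -320.176513671875), (149.26174926757812, 220.62271118164062), 88.75630187988281) ((515.8424072265625, -317.4664306640625), (141.24693298339844, 220.31219482421875), 88.80003356933594)
```

View pics/t4.png

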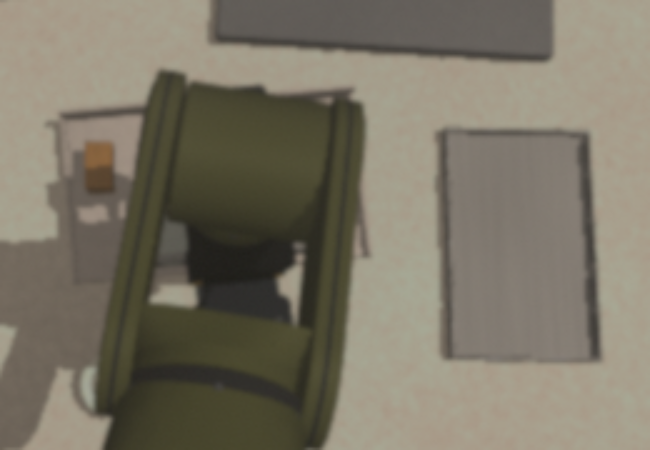

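Request:
apply_moves([
  [[0,0,0],[0,0,0.08],0.4],
  [[0,0,0],[0,0,0.14],0.4],
  [[0,0,0],[0,0,0.14],0.4],
  [[0,0,0],[0,0,0.14],0.4],
  [[0,0,0],[0,0,0.14],0.4],
  [[0,0,0],[0,0,0.14],0.4],
  [[0,0,0],[0,0,0.14],0.4],
  [[0,0,0],[0,0,0.14],0.4],
])

```text
time_s: 31.35
ee_pos: [0.5077, -0.0298, 0.1471]
tcp_rot: [0.955, 0.296, -0.0, -0.0]
force: [0.3, -0.6, -2.3]
grip_width: 0.459
```

Request:
apply_moves([
  [[0,0,0],[0,0,0.14],0.4],
  [[0,0,0],[0,0,0.14],0.4],
  [[0,0,0],[0,0,0.14],0.4],
  [[0,0,0],[0,0,0.14],0.4],
  [[0,0,0],[0,0,0.067],0.4],
  [[0.1,2,0],[0,0,0],0.4],
  [[0.25,4,0],[0,0,0],0.4],
  [[0.25,4,0],[0,0,0],0.4],
])

```text
time_s: 32.15
ee_pos: [0.5117, -0.1308, 0.1472]
tcp_rot: [1.0, -0.009, 0.0, 0.0]
force: [-0.2, 0.4, -2.5]
grip_width: 0.462
```

Request:
apply_moves([
  [[0.25,4,0],[0,0,0],0.4],
  [[0.25,4,0],[0,0,0],0.4],
  [[0.25,4,0],[0,0,0],0.4],
  [[0.2,4,0],[0,0,0],0.4],
  [[0,2,0],[0,0,0],0.4],
  [[0,0.7,0],[0,0,0],0.4],
  [[0,0,0],[0,0,0],0.4],
  [[0,0,0],[0,0,0],0.4],
])

```text
time_s: 32.95
ee_pos: [0.5167, -0.3159, 0.1468]
tcp_rot: [1.0, -0.01, -0.0, -0.001]
force: [0.1, 0.7, -2.6]
grip_width: 0.459
```

```bash
python3 -c "
from h import *
go(.516,-.3175,.0115,-91.2)
f=find(['case','tray'])"
```

```text
now [ 0.5167 -0.3159  0.1468] yaw -91.1 t 33.0 grip 0.459 | shift now-axes [-0.06  0.17 13.53] after-turn axes [-0.06  0.17 13.53] turn 0.002
wrist case 0.97 [326. 213.  93. 202.] ztop 0.177 | n15145 c 538.1 -316.2 w 45 106 a 88.7
wrist tray 0.76 [325. 165. 144. 163.] ztop 0.014 | n1679 c 542.6 -318.0 w 140 164 a 88.9
```

Request:
apply_moves([
  [[0,0.15,2],[0,0,0],0.4],
  [[0,0,4],[0,0,0],0.4],
  [[0,0,4],[0,0,0],0.4],
  [[0,0,2],[0,0,0],0.4],
  [[0,0,1],[0,0,0],0.4],
  [[0,0,0],[0,0,0],0.4],
  [[0,0,0],[0,0,0],0.4],
])

```text
time_s: 33.8
ee_pos: [0.5176, -0.319, 0.0187]
tcp_rot: [1.0, -0.01, 0.001, 0.001]
force: [0.5, -0.0, -2.8]
grip_width: 0.461
```

Request:
apply_moves([
  [[0,0,0.3],[0,0,0],0.4],
  [[0,0,0],[0,0,0],0.4],
  [[0,0,0],[0,0,0],0.4],
])

```text
time_s: 34.1
ee_pos: [0.517, -0.319, 0.0151]
tcp_rot: [1.0, -0.01, 0.001, 0.0]
force: [0.1, -0.0, -2.2]
grip_width: 0.46
```

Request:
apply_moves([
  [[0,0,0.4],[0,0,0],0.4],
  [[0,0,0],[0,0,0],0.4],
  [[0,0,0],[0,0,0],0.4],
])

```text
time_s: 34.4
ee_pos: [0.5163, -0.3185, 0.0099]
tcp_rot: [1.0, -0.01, -0.0, -0.0]
force: [-0.2, 0.8, -2.0]
grip_width: 0.463
```

Request:
apply_moves([
  [[0,0,0.15],[0,0,0],0.4],
  [[0,0,0],[0,0,0],0.4],
  [[0,0,0],[0,0,0],0.4],
])

```text
time_s: 34.7
ee_pos: [0.5167, -0.3188, 0.0089]
tcp_rot: [1.0, -0.01, 0.0, 0.0]
force: [-0.4, -0.3, -0.7]
grip_width: 0.461
```

Request:
apply_moves([
  [[0,0,0.1],[0,0,0],0.4],
  [[0,0,0],[0,0,0],0.4],
  [[0,0,0],[0,0,0],0.4],
])

```text
time_s: 35.0
ee_pos: [0.5167, -0.3188, 0.0088]
tcp_rot: [1.0, -0.01, 0.0, 0.0]
force: [-2.9, 1.2, 5.3]
grip_width: 0.461
```

Request:
apply_moves([
  [[0,0,0],[0,0,0],-0.35],
  [[0,0,0],[0,0,0],-0.35],
  [[0,0,0],[0,0,0],-0.35],
  [[0,0,0],[0,0,0],-0.35],
  [[0,0,-2],[0,0,0],-0.35],
  [[0,0,-4],[0,0,0],-0.35],
  [[0,0,-4],[0,0,0],-0.35],
  [[0,0,-4],[0,0,-0.113],-0.35],
])

```text
time_s: 35.8
ee_pos: [0.5162, -0.3184, 0.1487]
tcp_rot: [0.999, 0.048, -0.0, -0.0]
force: [-0.1, -0.9, 0.1]
grip_width: 0.67
```

Request:
apply_moves([
  [[0,0,0],[0,0,0],-0.35],
  [[0,0,0],[0,0,0],-0.35],
])

```text
time_s: 36.0
ee_pos: [0.5172, -0.3191, 0.1492]
tcp_rot: [0.999, 0.046, 0.001, 0.001]
force: [-0.3, 0.4, -0.3]
grip_width: 0.671
```

```bash
python3 -c "
from h import *
f=find(['case','tray'])
f=find(['case'],'scene')
q=arm.cut_out('case',f)[0];p,_=cloud(f,q['pixels']);t=p[p[:,2]>.033]
A=np.c_[t[:,:2]-t[:,:2].mean(0),np.ones(len(t))];print('plane',np.linalg.lstsq(A,t[:,2],rcond=None)[0])
go(.402,.348,.16,-84.7)"
```

```text
wrist case 0.72 [326. 188.  62. 143.] ztop 0.040 | n6237 c 520.6 -319.2 w 45 141 a 88.8 | n69 c 516.2 -320.4 w 51 154 a 88.6
wrist tray 0.88 [331. 186. 150. 218.] ztop 0.014 | n1889 c 515.3 -317.5 w 140 221 a 89.0
scene case 0.63 [181. 197.  35.  53.] ztop 0.041 | n790 c 519.2 -317.1 w 45 152 a 88.4 | n135 c 501.2 -322.4 w 55 190 a 88.6
plane [-0.00564633 -0.01582485  0.03825378]
now [ 0.5157 -0.3181  0.1458] yaw -84.69 t 36.3 grip 0.672 | shift now-axes [ -5.16 -67.37  -1.42] after-turn axes [ -5.17 -67.37  -1.42] turn 0.0
```

Request:
apply_moves([
  [[-0.35,-4.5,-1.4],[0,0,0],-0.35],
  [[-0.35,-4.5,0],[0,0,0],-0.35],
  [[-0.35,-4.5,0],[0,0,0],-0.35],
  [[-0.35,-4.5,0],[0,0,0],-0.35],
  [[-0.35,-4.5,0],[0,0,0],-0.35],
  [[-0.35,-4.5,0],[0,0,0],-0.35],
  [[-0.35,-4.5,0],[0,0,0],-0.35],
  [[-0.35,-4.5,0],[0,0,0],-0.35],
])

```text
time_s: 37.1
ee_pos: [0.4543, 0.0388, 0.161]
tcp_rot: [0.999, 0.046, -0.0, -0.0]
force: [0.5, 0.7, 0.7]
grip_width: 0.674
```

Request:
apply_moves([
  [[-0.35,-4.5,0],[0,0,0],-0.35],
  [[-0.35,-4.5,0],[0,0,0],-0.35],
  [[-0.35,-4.5,0],[0,0,0],-0.35],
  [[-0.35,-4.5,0],[0,0,0],-0.35],
  [[-0.35,-4.5,0],[0,0,0],-0.35],
  [[-0.3,-4.4,0],[0,0,0],-0.35],
  [[-0.3,-4.5,0],[0,0,0],-0.35],
  [[0,0,0],[0,0,0],-0.35],
])

```text
time_s: 37.9
ee_pos: [0.4013, 0.3515, 0.1609]
tcp_rot: [0.999, 0.049, -0.001, -0.0]
force: [-0.4, -0.1, -0.0]
grip_width: 0.673
```

Request:
apply_moves([
  [[0,0,0],[0,0,0],-0.35],
  [[0,0,0],[0,0,0],-0.35],
])

```text
time_s: 38.1
ee_pos: [0.4026, 0.3468, 0.161]
tcp_rot: [0.999, 0.046, -0.001, 0.001]
force: [-0.3, -0.9, 0.3]
grip_width: 0.673
```

```bash
python3 -c "
from h import *
f=find(['bottle','canister','flask'])
go(.402,.348,.0435,-84.7)
save(f,'w5.png')"
```

```text
wrist bottle 0.79 [323. 202.  44.  63.] ztop 0.109 | n881 c 399.9 347.9 w 27 25 a 4.7 | n696 c 403.9 348.6 w 33 40 a 5.7
wrist canister 0.66 [321. 113.  55.  52.] ztop 0.094 | n194 c 481.6 355.8 w 11 11 a 32.2
wrist flask 0.55 [319.  31.  58.  61.] ztop 0.096 | n1041 c 548.3 363.8 w 16 35 a 4.8 | n288 c 537.6 364.4 w 2 41 a 1.7
now [0.4032 0.3466 0.1616] yaw -84.79 t 38.3 grip 0.678 | shift now-axes [-0.1  -0.15 11.81] after-turn axes [-0.1  -0.15 11.81] turn -0.002
```

View pics/w5.png

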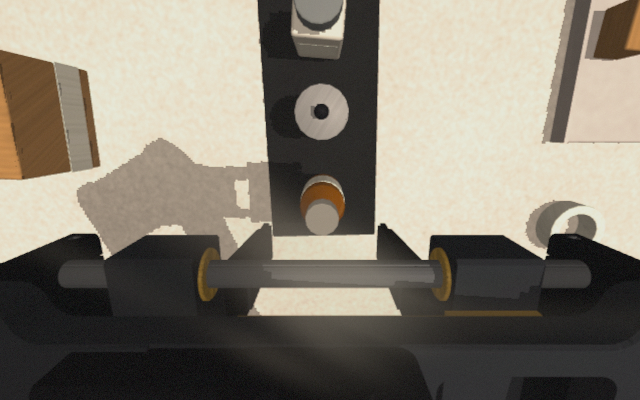

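Request:
apply_moves([
  [[-0.1,-0.15,3],[0,0,0],-0.35],
  [[0,0,4],[0,0,0],-0.35],
  [[0,0,3],[0,0,0],-0.35],
  [[0,0,1.7],[0,0,0],-0.35],
  [[0,0,0],[0,0,0],-0.35],
  [[0,0,0],[0,0,0],-0.35],
])

```text
time_s: 38.9
ee_pos: [0.4021, 0.3488, 0.0451]
tcp_rot: [0.999, 0.046, 0.0, -0.0]
force: [0.3, -0.6, 0.4]
grip_width: 0.673
```

Request:
apply_moves([
  [[0,0,0],[0,0,0],0.4],
  [[0,0,0],[0,0,0],0.4],
  [[0,0,0],[0,0,0],0.4],
  [[0,0,0],[0,0,0],0.4],
  [[0,0,0],[0,0,0],0.4],
], force=18)

```text
time_s: 39.4
ee_pos: [0.4023, 0.3494, 0.0457]
tcp_rot: [0.999, 0.046, 0.001, -0.0]
force: [0.2, -1.0, 4.0]
grip_width: 0.435
```

```bash
python3 -c "
from h import *
go(.530,-.1139,.0495,-84.7)"
```

```text
now [0.4023 0.3494 0.0457] yaw -84.67 t 39.4 grip 0.435 | shift now-axes [ 8.42 47.32 -0.38] after-turn axes [ 8.44 47.31 -0.38] turn 0.0
```

Request:
apply_moves([
  [[0,0,-0.8],[0,0,0],0.4],
  [[0,0,-3],[0,0,0],0.4],
  [[0,0,-3],[0,0,0],0.4],
  [[0.3,1.6,0],[0,0,0],0.4],
  [[0.6,3.2,0],[0,0,0],0.4],
  [[0.75,4,0],[0,0,0],0.4],
  [[0.75,4,0],[0,0,0],0.4],
  [[0.75,4,0],[0,0,0],0.4],
])

```text
time_s: 40.2
ee_pos: [0.4477, 0.1825, 0.1113]
tcp_rot: [0.999, 0.047, -0.001, 0.0]
force: [0.7, -0.3, -1.2]
grip_width: 0.443
```

Request:
apply_moves([
  [[0.75,4,0],[0,0,0],0.4],
  [[0.75,4,0],[0,0,0],0.4],
  [[0.75,4,0],[0,0,0],0.4],
  [[0.75,4,0],[0,0,0],0.4],
  [[0.75,4,0],[0,0,0],0.4],
  [[0.6,4,0],[0,0,0],0.4],
  [[0.6,3.2,0],[0,0,0],0.4],
  [[0.3,2.2,0],[0,0,0],0.4],
])

```text
time_s: 41.0
ee_pos: [0.5272, -0.1057, 0.1112]
tcp_rot: [0.999, 0.045, -0.001, -0.0]
force: [0.5, 0.5, -0.9]
grip_width: 0.441
```

Request:
apply_moves([
  [[0,1.1,0],[0,0,0],0.4],
  [[0,0,1.5],[0,0,0],0.4],
  [[0,0,2],[0,0,0],0.4],
  [[0,0,1.5],[0,0,0],0.4],
  [[0,0,0],[0,0,0],0.4],
  [[0,0,0],[0,0,0],0.4],
])

```text
time_s: 41.6
ee_pos: [0.5285, -0.1132, 0.0618]
tcp_rot: [0.999, 0.047, -0.001, -0.0]
force: [0.2, -0.4, -0.9]
grip_width: 0.436
```

```bash
python3 -c "
from h import *
go(.530,-.1139,.0517,-84.7); f=arm.grab_frame('wrist'); f=arm.grab_frame('wrist')
go(.530,-.1139,.0517,-84.7)"
```

```text
now [ 0.5285 -0.1132  0.0618] yaw -84.63 t 41.6 grip 0.436 | shift now-axes [0.15 0.08 1.01] after-turn axes [0.15 0.08 1.01] turn 0.001
now [ 0.5297 -0.1139  0.0634] yaw -84.64 t 41.7 grip 0.443 | shift now-axes [0.03 0.01 1.17] after-turn axes [0.03 0.01 1.17] turn 0.001
```

XY on target. Lower to contact.

Request:
apply_moves([
  [[0,0,0.7],[0,0,0],0.4],
  [[0,0,0.3],[0,0,0],0.4],
  [[0,0,0],[0,0,0],0.4],
  [[0,0,0],[0,0,0],0.4],
])

```text
time_s: 42.1
ee_pos: [0.5291, -0.1141, 0.0526]
tcp_rot: [0.999, 0.046, -0.0, -0.0]
force: [-0.2, -0.1, -1.0]
grip_width: 0.439
```

Request:
apply_moves([
  [[0,0,0.2],[0,0,0],0.4],
  [[0,0,0],[0,0,0],0.4],
  [[0,0,0],[0,0,0],0.4],
])

```text
time_s: 42.4
ee_pos: [0.5298, -0.1143, 0.0517]
tcp_rot: [0.999, 0.046, 0.001, 0.0]
force: [-0.8, 0.1, 5.3]
grip_width: 0.435
```

Request:
apply_moves([
  [[0,0,0.12],[0,0,0],0.4],
  [[0,0,0],[0,0,0],0.4],
  [[0,0,0],[0,0,0],0.4],
])

```text
time_s: 42.7
ee_pos: [0.5301, -0.1145, 0.0515]
tcp_rot: [0.999, 0.046, 0.001, 0.0]
force: [-3.4, 0.8, 10.1]
grip_width: 0.438
```

Request:
apply_moves([
  [[0,0,-0.12],[0,0,0],-0.35],
  [[0,0,0],[0,0,0],-0.35],
  [[0,0,0],[0,0,0],-0.35],
  [[0,0,0],[0,0,0],-0.35],
  [[0,0,-2],[0,0,0],-0.35],
  [[0,0,-4],[0,0,0],-0.35],
  [[0,0,-4],[0,0,0],-0.35],
  [[0,0,0],[0,0,0],-0.35],
])

```text
time_s: 43.5
ee_pos: [0.533, -0.1153, 0.1575]
tcp_rot: [0.999, 0.046, 0.006, 0.002]
force: [0.7, -0.2, 0.2]
grip_width: 0.674
```

```bash
python3 -c "
from h import *
f=find(['bottle'],'scene'); f=find(['bottle']);
go(.4812,.3563,.15,-84.7)"
```

```text
scene bottle 0.79 [269. 186.  20.  46.] ztop 0.114 | n87 c 530.1 -113.5 w 25 25 a 68.1 | n157 c 537.4 -114.6 w 39 31 a 89.5
wrist bottle 0.72 [326. 207.  49.  68.] ztop 0.115 | n1005 c 527.4 -115.7 w 26 26 a 0.0 | n791 c 531.5 -115.3 w 33 41 a 9.4
now [ 0.5282 -0.1138  0.1491] yaw -84.68 t 43.7 grip 0.675 | shift now-axes [ -0.32 -47.24  -0.09] after-turn axes [ -0.33 -47.24  -0.09] turn 0.0
```

Request:
apply_moves([
  [[0,-4,0],[0,0,0],-0.35],
  [[0,-4,0],[0,0,0],-0.35],
  [[0,-4,0],[0,0,0],-0.35],
  [[0,-4,0],[0,0,0],-0.35],
  [[0,-4,0],[0,0,0],-0.35],
  [[0,-4,0],[0,0,0],-0.35],
  [[0,-4,0],[0,0,0],-0.35],
  [[0,-4,0],[0,0,0],-0.35],
])

```text
time_s: 44.5
ee_pos: [0.4978, 0.2058, 0.1483]
tcp_rot: [0.999, 0.046, -0.002, 0.0]
force: [1.0, -0.4, -0.1]
grip_width: 0.673
```

Request:
apply_moves([
  [[-0.1,-4,0],[0,0,0],-0.35],
  [[-0.1,-4,0],[0,0,0],-0.35],
  [[-0.1,-4,0],[0,0,0],-0.35],
  [[0,-3.2,0],[0,0,0],-0.35],
  [[0,0,0],[0,0,0],-0.35],
  [[0,0,0],[0,0,0],-0.35],
  [[0,0,0],[0,0,0],-0.35],
])

```text
time_s: 45.2
ee_pos: [0.4819, 0.3544, 0.1492]
tcp_rot: [0.999, 0.046, -0.001, 0.001]
force: [-0.7, -0.6, -0.3]
grip_width: 0.676
```

```bash
python3 -c "
from h import *
find(['canister']);
go(.4812,.3563,.0368,-84.7)"
```

```text
wrist canister 0.67 [321. 206.  50.  60.] ztop 0.093 | n174 c 482.1 355.9 w 11 11 a 84.0 | n126 c 497.5 357.9 w 12 39 a 7.5
now [0.4824 0.3543 0.15  ] yaw -84.77 t 45.3 grip 0.676 | shift now-axes [-0.1  -0.21 11.32] after-turn axes [-0.1  -0.21 11.32] turn -0.001
```

Request:
apply_moves([
  [[-0.1,-0.2,3],[0,0,0],-0.35],
  [[0,0,4],[0,0,0],-0.35],
  [[0,0,3],[0,0,0],-0.35],
  [[0,0,1.3],[0,0,0],-0.35],
  [[0,0,0],[0,0,0],-0.35],
  [[0,0,0],[0,0,0],-0.35],
])

```text
time_s: 45.9
ee_pos: [0.4822, 0.3576, 0.039]
tcp_rot: [0.999, 0.046, 0.001, -0.0]
force: [1.0, 0.0, 1.3]
grip_width: 0.672
```

Request:
apply_moves([
  [[0,0,0],[0,0,0],0.4],
  [[0,0,0],[0,0,0],0.4],
  [[0,0,0],[0,0,0],0.4],
  [[0,0,0],[0,0,0],0.4],
  [[0,0,0],[0,0,0],0.4],
], force=22)

```text
time_s: 46.4
ee_pos: [0.4821, 0.3578, 0.039]
tcp_rot: [0.999, 0.046, 0.001, -0.0]
force: [0.4, -1.7, 6.4]
grip_width: 0.468
```

```bash
python3 -c "
from h import *
go(.5190,-.0333,.045,-84.7)"
```

```text
now [0.4821 0.3578 0.039 ] yaw -84.68 t 46.4 grip 0.468 | shift now-axes [ 0.05 39.28 -0.6 ] after-turn axes [ 0.07 39.28 -0.6 ] turn 0.0
```

Request:
apply_moves([
  [[0,0,-0.5],[0,0,0],0.4],
  [[0,0,-2.5],[0,0,0],0.4],
  [[0,0,-2.5],[0,0,0],0.4],
  [[0,0,-1],[0,0,0],0.4],
  [[0,0.7,0],[0,0,0],0.4],
  [[0,1.6,0],[0,0,0],0.4],
  [[0,3,0],[0,0,0],0.4],
  [[0,3,0],[0,0,0],0.4],
])

```text
time_s: 47.2
ee_pos: [0.4874, 0.2725, 0.1003]
tcp_rot: [0.999, 0.047, -0.002, 0.001]
force: [-0.4, -0.3, -1.3]
grip_width: 0.464
```

Request:
apply_moves([
  [[0,4,0],[0,0,0],0.4],
  [[0,4,0],[0,0,0],0.4],
  [[0,4,0],[0,0,0],0.4],
  [[0,4,0],[0,0,0],0.4],
  [[0,4,0],[0,0,0],0.4],
  [[0,4,0],[0,0,0],0.4],
  [[0,3,0],[0,0,0],0.4],
  [[0,2,0],[0,0,0],0.4],
])

```text
time_s: 48.0
ee_pos: [0.5137, -0.0168, 0.1005]
tcp_rot: [0.999, 0.045, -0.002, -0.0]
force: [0.4, 0.1, -0.4]
grip_width: 0.47
```

Request:
apply_moves([
  [[0.1,1.4,0],[0,0,0],0.4],
  [[0,0.5,0],[0,0,0],0.4],
  [[0,0,1.5],[0,0,0],0.4],
  [[0,0,2],[0,0,0],0.4],
  [[0,0,1.2],[0,0,0],0.4],
  [[0,0,0],[0,0,0],0.4],
  [[0,0,0],[0,0,0],0.4],
  [[0,0,0],[0,0,0],0.4],
])

```text
time_s: 48.8
ee_pos: [0.5192, -0.0325, 0.0564]
tcp_rot: [0.999, 0.047, 0.001, 0.0]
force: [0.3, 0.1, -1.4]
grip_width: 0.471
```

```bash
python3 -c "
from h import *
f=find(['canister'],'scene');go(.5198,-.0333,.0445,-84.7)"
```

```text
now [ 0.5194 -0.0327  0.0567] yaw -84.66 t 48.9 grip 0.471 | shift now-axes [0.04 0.07 1.22] after-turn axes [0.04 0.07 1.22] turn 0.001
```

Request:
apply_moves([
  [[0.05,0.05,0.6],[0,0,0],0.4],
  [[0,0,0.35],[0,0,0],0.4],
  [[0,0,0],[0,0,0],0.4],
  [[0,0,0],[0,0,0],0.4],
])

```text
time_s: 49.3
ee_pos: [0.5188, -0.0332, 0.0459]
tcp_rot: [0.999, 0.046, -0.0, -0.0]
force: [-0.6, -0.3, -1.1]
grip_width: 0.467
```

Request:
apply_moves([
  [[0,0,0.15],[0,0,0],0.4],
  [[0,0,0],[0,0,0],0.4],
  [[0,0,0],[0,0,0],0.4],
])

```text
time_s: 49.6
ee_pos: [0.5194, -0.0333, 0.0451]
tcp_rot: [0.999, 0.046, 0.0, 0.0]
force: [-0.6, -0.2, 0.6]
grip_width: 0.464
```

Request:
apply_moves([
  [[0,0,0.12],[0,0,0],0.4],
  [[0,0,0],[0,0,0],0.4],
  [[0,0,0],[0,0,0],0.4],
])

```text
time_s: 49.9
ee_pos: [0.5197, -0.0333, 0.045]
tcp_rot: [0.999, 0.046, 0.0, 0.0]
force: [-3.7, -0.7, 6.2]
grip_width: 0.465
```

Contact. Release, lift, and go for the flask.

Request:
apply_moves([
  [[0,0,-0.1],[0,0,0],-0.35],
  [[0,0,0],[0,0,0],-0.35],
  [[0,0,0],[0,0,0],-0.35],
  [[0,0,0],[0,0,0],-0.35],
  [[0,0,-2],[0,0,0],-0.35],
  [[0,0,-4],[0,0,0],-0.35],
  [[0,0,-4],[0,0,0],-0.35],
  [[0,0,0],[0,0,0.075],-0.35],
])

```text
time_s: 50.7
ee_pos: [0.5232, -0.0338, 0.1514]
tcp_rot: [1.0, 0.008, 0.006, 0.001]
force: [1.6, 0.4, 0.8]
grip_width: 0.675
```

Request:
apply_moves([
  [[0,0,0],[0,0,0],-0.35],
  [[0,0,0],[0,0,0],-0.35],
])

```text
time_s: 50.9
ee_pos: [0.5183, -0.0331, 0.1434]
tcp_rot: [1.0, 0.01, -0.001, -0.0]
force: [-0.4, 0.1, -0.4]
grip_width: 0.675
```

```bash
python3 -c "
from h import *
f=find(['canister','bottle'],'scene'); f=find(['canister']);
go(.5609,.3657,.15,-89)"
```

```text
scene canister 0.87 [303. 185.  24.  41.] ztop 0.090 | n162 c 521.9 -34.2 w 41 41 a 71.7 | n106 c 537.2 -31.0 w 15 40 a 9.0
scene bottle 0.91 [269. 182.  20.  42.] ztop 0.114 | n94 c 529.0 -113.9 w 28 25 a 2.5 | n153 c 537.6 -113.9 w 29 39 a 7.4
wrist canister 0.59 [324. 208.  54.  65.] ztop 0.099 | n191 c 519.4 -34.1 w 11 11 a 30.1 | n145 c 534.9 -32.6 w 12 38 a 6.1
now [ 0.5184 -0.0331  0.1432] yaw -88.96 t 51.1 grip 0.679 | shift now-axes [  4.98 -39.79  -0.68] after-turn axes [  4.95 -39.8   -0.68] turn 0.001
```

Request:
apply_moves([
  [[0.5,-4,-0.7],[0,0,0],-0.35],
  [[0.5,-4,0],[0,0,0],-0.35],
  [[0.5,-4,0],[0,0,0],-0.35],
  [[0.5,-4,0],[0,0,0],-0.35],
  [[0.5,-4,0],[0,0,0],-0.35],
  [[0.5,-4,0],[0,0,0],-0.35],
  [[0.5,-4,0],[0,0,0],-0.35],
  [[0.5,-4,0],[0,0,0],-0.35],
])

```text
time_s: 51.95
ee_pos: [0.5531, 0.2891, 0.1508]
tcp_rot: [1.0, 0.009, -0.0, 0.0]
force: [0.2, 1.2, 0.2]
grip_width: 0.675
```

Request:
apply_moves([
  [[0.5,-4,0],[0,0,0],-0.35],
  [[0.5,-3.8,0],[0,0,0],-0.35],
  [[0,0,0],[0,0,0],-0.35],
  [[0,0,0],[0,0,0],-0.35],
  [[0,0,0],[0,0,0],-0.35],
])

```text
time_s: 52.45
ee_pos: [0.5617, 0.3647, 0.1508]
tcp_rot: [1.0, 0.009, -0.001, 0.0]
force: [0.6, -0.6, -0.1]
grip_width: 0.678
```

```bash
python3 -c "
from h import *
find(['flask']);
go(.5608,.3660,.0435,-89)"
```

```text
now [0.562  0.3644 0.1513] yaw -89.05 t 52.5 grip 0.678 | shift now-axes [-0.11 -0.16 10.78] after-turn axes [-0.11 -0.16 10.78] turn -0.001
```

Request:
apply_moves([
  [[-0.1,-0.1,3],[0,0,0],-0.35],
  [[0,0,4],[0,0,0],-0.35],
  [[0,0,2.5],[0,0,0],-0.35],
  [[0,0,1.2],[0,0,0],-0.35],
  [[0,0,0],[0,0,0],-0.35],
  [[0,0,0],[0,0,0],-0.35],
])

```text
time_s: 53.15
ee_pos: [0.562, 0.3667, 0.046]
tcp_rot: [1.0, 0.009, 0.001, -0.0]
force: [0.6, 0.1, -0.7]
grip_width: 0.673
```

Request:
apply_moves([
  [[0,0,0],[0,0,0],0.4],
  [[0,0,0],[0,0,0],0.4],
  [[0,0,0],[0,0,0],0.4],
  [[0,0,0],[0,0,0],0.4],
  [[0,0,0],[0,0,0],0.4],
], force=18)

```text
time_s: 53.65
ee_pos: [0.5616, 0.3667, 0.0456]
tcp_rot: [1.0, 0.009, 0.001, -0.0]
force: [-0.1, -1.7, 4.6]
grip_width: 0.443
```

```bash
python3 -c "
from h import *
go(.5155,.0463,.05,-89)"
```

```text
now [0.5616 0.3667 0.0456] yaw -88.97 t 53.6 grip 0.443 | shift now-axes [-5.18 31.96 -0.44] after-turn axes [-5.16 31.96 -0.44] turn 0.0
```

Request:
apply_moves([
  [[0,0,-0.8],[0,0,0],0.4],
  [[0,0,-3],[0,0,0],0.4],
  [[0,0,-3],[0,0,0],0.4],
  [[-0.3,1.5,0],[0,0,0],0.4],
  [[-0.5,3,0],[0,0,0],0.4],
  [[-0.65,4,0],[0,0,0],0.4],
  [[-0.65,4,0],[0,0,0],0.4],
  [[-0.65,4,0],[0,0,0],0.4],
])

```text
time_s: 54.45
ee_pos: [0.5345, 0.199, 0.1104]
tcp_rot: [1.0, 0.009, -0.001, 0.0]
force: [0.2, -0.6, -1.7]
grip_width: 0.44
```

Request:
apply_moves([
  [[-0.65,4,0],[0,0,0],0.4],
  [[-0.65,4,0],[0,0,0],0.4],
  [[-0.6,3.7,0],[0,0,0],0.4],
  [[-0.45,2.5,0],[0,0,0],0.4],
  [[0,1.2,0],[0,0,0],0.4],
  [[0,0,0],[0,0,0],0.4],
  [[0,0,0],[0,0,0],0.4],
])

```text
time_s: 55.15
ee_pos: [0.5154, 0.0472, 0.1119]
tcp_rot: [1.0, 0.009, -0.0, -0.0]
force: [0.4, 0.0, -0.9]
grip_width: 0.446
```

Request:
apply_moves([
  [[0,0,1.5],[0,0,0],0.4],
  [[0,0,2],[0,0,0],0.4],
  [[0,0,1.5],[0,0,0],0.4],
  [[0,0,0],[0,0,0],0.4],
  [[0,0,0],[0,0,0],0.4],
  [[0,0,0],[0,0,0],0.4],
])

```text
time_s: 55.75
ee_pos: [0.5164, 0.047, 0.0632]
tcp_rot: [1.0, 0.009, 0.001, 0.0]
force: [-0.4, -0.6, -1.0]
grip_width: 0.438
```

```bash
python3 -c "
from h import *
go(.516,.0463,.0515,-89);f=find(['flask'],'scene');go(.516,.0463,.0515,-89)"
```

```text
now [0.5164 0.047  0.0632] yaw -88.96 t 55.8 grip 0.438 | shift now-axes [-0.04  0.07  1.17] after-turn axes [-0.04  0.07  1.17] turn 0.001
scene flask 0.89 [339. 178.  21.  41.] ztop 0.113 | n145 c 514.9 47.3 w 33 37 a 88.3 | n114 c 534.6 49.5 w 11 43 a 4.5
now [0.5165 0.0468 0.0635] yaw -88.98 t 55.9 grip 0.44 | shift now-axes [-0.05  0.05  1.2 ] after-turn axes [-0.05  0.05  1.2 ] turn 0.0
```

Request:
apply_moves([
  [[0,0.05,0.6],[0,0,0],0.4],
  [[0,0,0.4],[0,0,0],0.4],
  [[0,0,0],[0,0,0],0.4],
  [[0,0,0],[0,0,0],0.4],
])

```text
time_s: 56.25
ee_pos: [0.5154, 0.0462, 0.0522]
tcp_rot: [1.0, 0.009, -0.0, -0.0]
force: [-0.3, 0.0, -1.6]
grip_width: 0.441
```

Request:
apply_moves([
  [[0,0,0.15],[0,0,0],0.4],
  [[0,0,0],[0,0,0],0.4],
  [[0,0,0],[0,0,0],0.4],
])

```text
time_s: 56.55
ee_pos: [0.5159, 0.0462, 0.0515]
tcp_rot: [1.0, 0.009, 0.0, 0.0]
force: [-2.0, -0.1, 2.4]
grip_width: 0.44
```

Request:
apply_moves([
  [[0,0,0.1],[0,0,0],0.4],
  [[0,0,0],[0,0,0],0.4],
  [[0,0,0],[0,0,0],0.4],
])

```text
time_s: 56.85
ee_pos: [0.516, 0.0462, 0.0516]
tcp_rot: [1.0, 0.009, 0.0, 0.0]
force: [-5.4, -0.6, 9.5]
grip_width: 0.443
```

Release, lift and retreat toward the robot's left, so the top camera sees the bay.

Request:
apply_moves([
  [[0,0,-0.12],[0,0,0],-0.35],
  [[0,0,0],[0,0,0],-0.35],
  [[0,0,0],[0,0,0],-0.35],
  [[0,0,0],[0,0,0],-0.35],
  [[0,0,-2],[0,0,0],-0.35],
  [[0,0,-4],[0,0,0],-0.35],
  [[0,0,-4],[0,0,0],-0.35],
  [[0,0,-4],[0,0,0],-0.35],
])

```text
time_s: 57.65
ee_pos: [0.5152, 0.0463, 0.1921]
tcp_rot: [1.0, 0.009, -0.0, -0.0]
force: [0.2, 0.1, -0.5]
grip_width: 0.676
```

Request:
apply_moves([
  [[-0.5,-4.5,-1],[0,0,0],-0.35],
  [[-0.5,-4.5,-1],[0,0,0],-0.35],
  [[-0.5,-4.5,-1],[0,0,0],-0.35],
  [[-0.5,-4.5,-1],[0,0,0],-0.35],
  [[-0.5,-4.5,-1],[0,0,0],-0.35],
  [[-0.5,-4.5,0],[0,0,0],-0.35],
  [[-0.5,-4.5,0],[0,0,0],-0.35],
  [[0,0,0],[0,0,0],-0.35],
])

```text
time_s: 58.45
ee_pos: [0.4736, 0.3649, 0.2406]
tcp_rot: [1.0, 0.012, -0.0, -0.001]
force: [-0.2, -0.3, -1.2]
grip_width: 0.674
```

```bash
python3 -c "
from h import *
f=find('bottle flask canister case jar packet'.split(),'scene')
cv2.imwrite('pics/s9.png',cv2.cvtColor(f['pixels'],cv2.COLOR_RGB2BGR))
f=find('bottle flask canister case jar packet tray'.split(),'top')
q=arm.cut_out('flask',f)[0]; p,_=cloud(f,q['pixels']); m=(p[:,2]>.073)&(p[:,2]<.088); print(m.sum(), cv2.minAreaRect((p[m,:2]*1000).astype(np.float32)))
cv2.imwrite('pics/t9.png',cv2.resize(cv2.cvtColor(f['pixels'][140:300,130:510],cv2.COLOR_RGB2BGR),None,fx=2,fy=2))"
```

```text
scene bottle 0.81 [269. 183.  22.  46.] ztop 0.114 | n93 c 529.6 -114.2 w 29 25 a 12.8 | n144 c 537.1 -113.6 w 28 39 a 6.0
scene flask 0.75 [338. 182.  20.  42.] ztop 0.102 | n136 c 516.6 46.2 w 31 36 a 88.3 | n112 c 534.5 46.2 w 9 41 a 0.7
scene canister 0.93 [304. 186.  21.  42.] ztop 0.090 | n160 c 522.8 -34.1 w 44 38 a 37.1 | n101 c 536.8 -35.0 w 40 17 a 83.7
scene case 0.57 [183. 199.  38.  49.] ztop 0.041 | n774 c 520.0 -317.2 w 44 154 a 88.2 | n85 c 520.8 -325.7 w 61 148 a 89.7
scene jar 0.63 [259. 218.  17.  26.] ztop 0.057 | n104 c 615.4 -129.6 w 26 29 a 72.9 | n66 c 621.8 -126.2 w 17 29 a 30.8
scene packet 0.78 [357. 212.  11.  24.] ztop 0.045 | n153 c 586.0 80.7 w 24 49 a 86.5
top bottle 0.91 [365. 221.  28.  23.] ztop 0.116 | n125 c 526.5 -115.4 w 24 26 a 88.1 | n135 c 524.7 -114.8 w 41 36 a 56.8
top flask 0.79 [294. 228.  17.  21.] ztop 0.103 | n215 c 512.3 45.0 w 33 34 a 0.2 | n31 c 510.9 44.9 w 39 42 a 0.8
top canister 0.77 [329. 221.  23.  22.] ztop 0.100 | n24 c 519.0 -34.3 w 11 9 a 0.1
top case 0.91 [451. 226.  21.  66.] ztop 0.041 | n1162 c 516.4 -319.2 w 45 149 a 88.4 | n105 c 514.3 -326.0 w 59 147 a 88.3
top jar 0.67 [370. 186.  23.  16.] ztop 0.058 | n125 c 611.4 -131.5 w 28 26 a 88.1 | n40 c 605.1 -129.2 w 32 18 a 68.3
top packet 0.67 [278. 196.  16.  22.] ztop 0.046 | n194 c 584.1 80.0 w 43 23 a 0.8
top tray 0.97 [450. 230.  59.  93.] ztop 0.014 | n529 c 515.6 -317.6 w 141 220 a 89.1
140 ((512.14599609375, 44.9375), (40.3243293762207, 41.92152786254883), 0.37702125310897827)
```

View pics/t9.png

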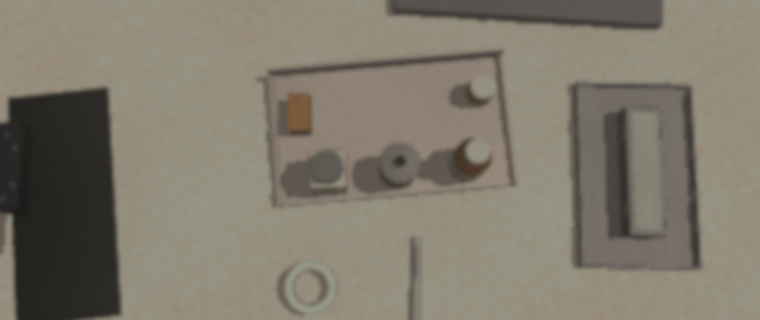

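View pics/s9.png

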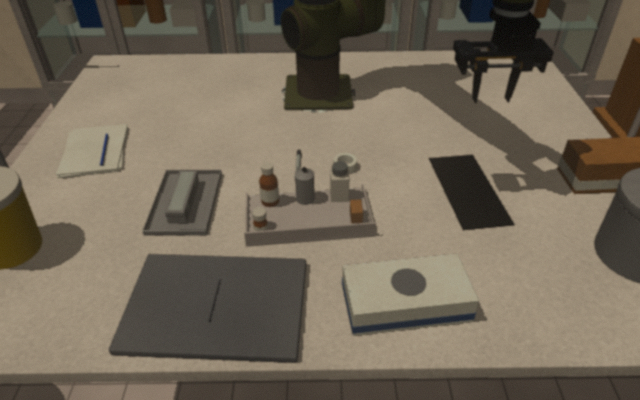

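Everything is in place: the containers are back to within about 1 mm on the same cameras, the case is flat in the tray, and the jar and packet have not moved.

```bash
python3 -c "
from bench import arm
print(arm.close_job())"
```

```text
the job is handed in; nothing more can be done
None
```

I moved the flask, canister and bottle one at a time onto the rubber mat, upright, then laid the case flat in the steel tray. After that I put the bottle, canister and flask back on their starting spots, and handed the job in at about 59 s of the 134 s allowed.

Last checks, with the gripper well clear of everything:

- **Containers:** all three stand upright. On the same cameras as at the start, they are within about 1.5 mm of where they stood, and the flask's angle is the same.
- **Case:** it lies flat in the tray, within about 2 mm of its centre and in line with the tray's long side.
- **Jar and packet:** both read within about 1 mm of where they were at the start, which is within the measuring noise.
- **Forces:** the highest wrist reading I saw was about 10–11 N, when setting containers down.

Two things did not go cleanly. The scene and top cameras disagreed by 3–5 mm in absolute x, so I judged the returns camera by camera. The wrist camera's network also missed the flask once before I picked it up again, though later views showed it standing.

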